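# Prise open the spice chest, fill it, shut it and stack the food tubs on it

### The job

The stiff lid of the wooden spice chest has no handle: prise it open with the blade of the palette knife in the notch at the front, and lay the knife back flat on the trivet. Stand every spice jar upright inside the chest, shut the lid fully, then stack both food tubs on it, one on the other, each with its corner feet down in the recesses of the lid below. Leave the yellow mug, the tin and the timer where they are.

Things in the scene. Friction and masses are not known exactly. Their poses are not given: they have to be found in the camera images.
- chest: Fixed light wood chest, lined dark, 136 mm deep (own x), 206 mm wide (own y), walls 8 mm thick and 122 mm high, floor 8 mm thick, lid 12 mm thick on the walls (top at 134 mm); inside 120 x 190 mm, 114 mm high. Origin at the centre of its underside; own -x is the front (facing the robot), hinge along the top of the +x wall.
- chest_notch (a point): Middle of the pry notch, at the outer face of the front wall: an opening 72 mm wide (chest y) and 12 mm high just under the front edge of the shut lid, through the 8 mm wall. This point is halfway up it, 6 mm below the lid's underside; axes as the chest's.
- lid (a joint): Angle of the chest's lid in rad: 0 shut, grows as it opens, stop at 1.65 (a little past upright). The hinge is stiff: about 0.25 N m of friction, so the lid (0.2 kg) stays at whatever angle it is left; about 3 N at the front edge moves it.
- lid_hinge (a point): Middle of the hinge axis, at the level of the lid's underside when shut; the axis runs along the chest's y.
- lid_edge (a point): Middle of the front edge of the lid, on its underside, 136 mm from the hinge axis; moves with the lid. Lid 12 mm thick, 206 mm wide.
- lid_seat (a point): On the chest's lid: centre of the 4 foot recesses in its top, level with the recess floors, 5 mm below the top; axes as the body's. A tub is seated when its origin is here and its y axis lies along this y (either way round). Recesses 19 mm square, 5 mm deep, at x +-18, y +-38 mm.
- knife: Palette knife along its own x, 0.09 kg. Dark wooden handle 100 mm long, 18 mm wide (own y), 24 mm high; origin at the handle's underside centre. Flat steel blade 22 mm wide, 3 mm thick, from x = 60 mm to its rounded tip at 149 mm, mid-thickness 11.5 mm above the handle's underside. Centre of mass about 20 mm towards the blade.
- knife_tip (a point): Middle of the blade's tip, at 149 mm along the knife's x.
- trivet: Fixed flat round trivet, dark with a red rim, 176 mm across, 7 mm thick; origin at the centre of its underside. The knife's handle lies on it at the start.
- tub_a: Lidded white food tub, 2 alike, 0.16 kg, 58 mm high. Grey lid 62 (own x, grasp here) by 104 mm (own y), from 47 to 58 mm up; body 54 x 98 mm. Origin at centre, level with the undersides of 4 corner feet (12 mm square, 6 mm high, at x +-18, y +-38 mm). In the lid's top 4 recesses, 19 mm square, 5 mm deep, same x, y: a tub's feet fit them, also turned by half.
- tub_a_seat (a point): On tub a: centre of the 4 foot recesses in its lid, level with the recess floors, 5 mm below the top; axes as the body's. A tub is seated when its origin is here and its y axis lies along this y (either way round).
- tub_b: Lidded white food tub, 2 alike, 0.16 kg, 58 mm high. Grey lid 62 (own x, grasp here) by 104 mm (own y), from 47 to 58 mm up; body 54 x 98 mm. Origin at centre, level with the undersides of 4 corner feet (12 mm square, 6 mm high, at x +-18, y +-38 mm). In the lid's top 4 recesses, 19 mm square, 5 mm deep, same x, y: a tub's feet fit them, also turned by half.
- tub_b_seat (a point): On tub b: centre of the 4 foot recesses in its lid, level with the recess floors, 5 mm below the top; axes as the body's. A tub is seated when its origin is here and its y axis lies along this y (either way round).
- spice_jar_1: Filled spice jar with a screw cap, round, about 41 mm across and 99 mm high; origin at the centre of its underside, z up its axis. May be absent in some starts.
- spice_jar_2: Filled spice jar with a screw cap, round, about 43 mm across and 99 mm high; origin at the centre of its underside, z up its axis. May be absent in some starts.
- spice_jar_3: Filled spice jar with a screw cap, round, about 45 mm across and 106 mm high; origin at the centre of its underside, z up its axis. May be absent in some starts.
- mug: Yellow mug, a bystander, 84 x 119 x 92 mm, origin at the centre of its underside.
- tin: Bystander: squat round tin, 75 mm across, 58 mm high, origin at the centre of its underside.
- timer: Bystander: round kitchen timer with a red cap, 63 mm across, 53 mm high, origin at the centre of its underside.
Things that resemble listed ones, but are neither listed nor needed, are in the scene too. There is more than one size of the knife; the one meant has the size given above.

How it is judged:
By the outcome, as a careful person would: the job done as asked, in the order asked, and still so for the second after the job is handed in, with the robot touching nothing.
Of spice_jar_1, spice_jar_2, spice_jar_3 only 1 to 3 are there at a start; the rules pass over those that are not, and their reading is None.
At some moment in a run one of tub_a, tub_b, knife may be knocked a few centimetres aside while the robot is not near it.
It also fails if it takes over 208 s, if anything falls off the work surface, if the arm or the gripper's body presses on something with over 40 N, if the wrist force passes 120 N, or if a joint passes its speed limit or range.

### The arm

A 6-joint arm with a two-finger parallel gripper is mounted at the origin on a cart in front of the work surface, level with it; the furniture and walls round the work are solid. World frame = base frame: x ahead of the robot, y to its left, z up, the work surface at z = 0. Lengths are in m, angles in rad, forces in N, time in s.
With the tool pointing down it reaches from about 0.35 to 0.775 m from the base axis. Payload 7.3 kg.
Tool frame: the origin (TCP) lies at the very end of the fingers, on their centre line; the grasp point (between the pads) lies 19 mm behind it; z points along the fingers, y is the line along which they close (so a half turn about z gives the same grasp; the last joint's range is limited). The gripper opens to 92 mm and grips with 3 to 60 N. Pads are 19 mm wide; open, the fingers measure 130 mm over their backs; the gripper's body (75 mm by 190 mm) begins 47 mm behind the grasp point.
Start: joints at [1.081, 0.342, 1.524, -0, 1.275, -0.146], TCP at [0.177, 0.494, 0.227] pointing down, gripper open.
Joint ranges: [-2.53, 2.53], [-0.77, 2.02], [0.04, 2.7], [-1, 4.14], [0.28, 2.66], [-3.11, 3.11]. Speed limits (rad/s): [2.57, 2.57, 3.14, 3.14, 3.14, 3.14].

### API

Orientations are given as [roll, pitch, yaw] about the fixed x, y, z axes, in that order (R = Rz(yaw) Ry(pitch) Rx(roll)).
In Python, from cell import robot, read_camera, get_calibration gives the robot as it stands. The module is installed in compiled form; this text tells all that it offers.
- The arm moves only by the tool send_rows, never from a script. Its argument "plan" is a list of rows, each a list of 2 entries, a list of its own where there are three numbers: the shift along the tool's x, y, z as a fraction of full scale, then the turn, a rotation vector about the tool's x, y, z as a fraction of full scale. A call has exactly 10 rows; each row shifts and turns the commanded pose from where the row before left it, along the tool's axes as they then stand; what a row does not reach is not made up. Full scale, the value 1, is 0.025 m for a shift and 90 degrees for a turn. A row lasts 1/8 s, in which the tool goes at most 62.5 mm and 10.7 degrees, less where a joint would pass 70% of its speed; a pose out of reach is approached as far as the arm can. A call with a number of a shift or a turn outside -1 to 1 is refused whole. A call with a gripper value outside its range is refused whole. "gripper" is the opening, from -1 (shut) to 1 (fully open), so that 0 is half open, set as the call begins (left out, the last holds). The fingers move at their own pace and stop on an object; "force" is the grip in N (left out, the last holds). Time passes only in rows, so rows that do not move let the fingers close, or fill a call up. It gives the time, the measured TCP pose, the force, the opening and the grip force at its end, in the units of the state.
- robot.observe(): the state, without advancing time (a new reading comes with each control period).
- read_camera(name): name is "side" or "top"; returns (picture, depth): 400x640x3 uint8, blue, green, red; 400x640 float32, m along the optical axis (not along the pixel's ray), 0 where there is no reading.
- get_calibration(name): a dict with "intrinsics" (3x3 intrinsics, pixels), "dist_coeffs" ([k1, k2, p1, p2, k3] as OpenCV has them; the pictures are not rectified), "rvec" (rotation vector, rad) and "tvec" (3), from world to camera coordinates, as OpenCV has them. Camera axes: x right, y down, z forward; pixel columns grow to the right and rows downward; lengths in m; the calibration is good to about 2 mm. A picture is of the moment at which its call begins. get_calibration takes no time and is no camera call.
- robot.hand_in(): hands the job in; it is judged then, once.
The state is a dict: "time": time; "qpos": joint angles; "qvel": joint speeds; "joint_efforts": joint torques, N m; "tool_pos": TCP position; "tool_rot": TCP orientation; "contact_force": force on the tool from outside, world axes, zero at the start; "torque": the same for the moment, N m; "opening": finger opening in m; "grip_force": force on a finger pad.
Only numpy, scipy, OpenCV 4.12 (cv2) and the standard library are available. Lean on these libraries where they do the work, as an engineer would, in place of code of your own. Each camera call takes 0.05 s, during which the arm holds its last target. There are 200 camera calls.

## Working session

There is one attempt and no reset: what is moved stays moved. The work goes in short steps, Python scripts to look and compute and a tool call to move; the robot and the scene stay as the last step left them, time stands still between calls to the robot, and variables do not carry over. Pictures are saved under pics/ and viewed, at most 14 in all, crops included, and the job is handed in when it is done.

Besides the shell and the picture viewer there is one more tool, called after "Emit:" by a JSON object that holds its "name" and its "arguments", one argument or row to a line. send_rows: Moves the arm, as the interface text tells. Shift numbers are shares of 0.025 m and turn numbers shares of 90 degrees, none past 1 either way. Its arguments: {"type":"object","properties":{"plan":{"type":"array"},"gripper":{"type":"number"},"force":{"type":"number"}},"required":["plan"]}

```bash
mkdir -p pics; cat > h.py <<'E'
import numpy as np, cv2
from cell import robot, read_camera, get_calibration
def cal(n):
    c=get_calibration(n); K=np.array(c["intrinsics"],float); D=np.array(c["dist_coeffs"],float)
    R=cv2.Rodrigues(np.array(c["rvec"],float))[0]; t=np.array(c["tvec"],float).reshape(3)
    return K,D,R,t
def cloud(n,dep):
    K,D,R,t=cal(n); v,u=np.mgrid[0:400,0:640]
    p=cv2.undistortPoints(np.stack([u,v],-1).reshape(-1,1,2).astype(np.float64),K,D).reshape(400,640,2)
    P=np.dstack([p*dep[...,None],dep])
    W=(P.reshape(-1,3)-t)@R
    W=W.reshape(400,640,3); W[dep<=0]=np.nan
    return W
def look(n,save=None):
    im,dep=read_camera(n)
    if save: cv2.imwrite("pics/"+save+".png",im); np.savez_compressed("pics/"+save+".npz",W=cloud(n,dep),im=im)
    return im,cloud(n,dep)
def proj(n,pts):
    K,D,R,t=cal(n); return cv2.projectPoints(np.array(pts,float).reshape(-1,1,3),cv2.Rodrigues(R)[0],t,K,D)[0].reshape(-1,2)
E
python3 - <<'E'
from h import *
print(robot.observe())
for n in("top","side"):
    im,W=look(n,n+"0"); K,D,R,t=cal(n); print(n,-R.T@t,R[2],K[0,0])
E
```

```text
{'time': 0.0, 'qpos': array([ 1.08099623e+00,  3.42721668e-01,  1.52498257e+00, -1.05579588e-06,
        1.27542776e+00, -1.45974992e-01]), 'qvel': array([ 9.86976527e-04, -2.17051345e-04,  8.20607803e-05, -1.16545322e-03,
        7.02875520e-04,  1.45480192e-03]), 'joint_efforts': array([-2.57998554e-04, -4.31251216e+01, -2.44212878e+01,  7.19343591e-02,
        5.59485366e-02, -1.47215346e-04]), 'tool_pos': array([0.17674914, 0.49392736, 0.22605755]), 'tool_rot': array([-3.14006954e+00, -2.22909213e-04,  2.79776769e+00]), 'contact_force': array([-0.68709365, -1.01940733, -0.46451792]), 'torque': array([-0.03687415,  0.00889969,  0.02721335]), 'grip_force': 0.0, 'opening': 0.09165228495542607}
top [ 0.32211819 -0.07209042  1.60748674] [ 0.14784277  0.01885285 -0.98883117] 484.13528311406947
side [ 0.22427486 -1.04451674  0.97502431] [ 0.23897361  0.73673259 -0.63254779] 444.89307915569816
```

View pics/top0.png

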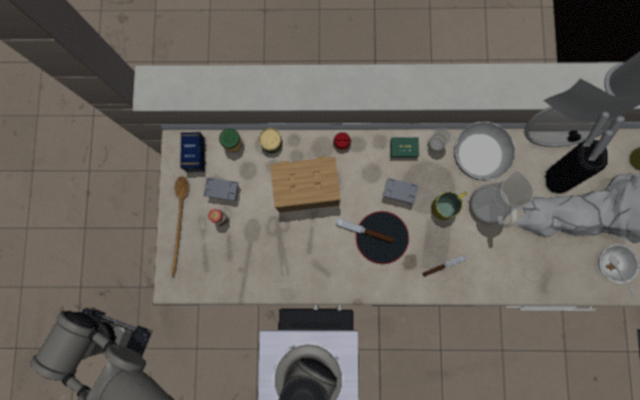

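View pics/side0.png

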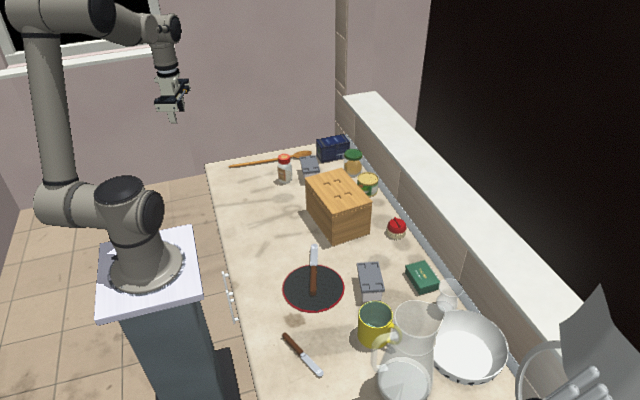

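The top view shows the chest at (306,183), the knife on the trivet at (380,237), tubs at (221,189) and (401,190), and a red-capped jar at (216,216). The mug is at (447,206), the tin probably at (270,140), and the timer at (342,142). The green-capped object at (231,140) needs checking.

```bash
python3 - <<'E'
from h import *
a=np.load("pics/top0.npz");b=np.load("pics/side0.npz")
c1=cv2.resize(a["im"][115:285,160:430],None,fx=2.9,fy=2.9,interpolation=cv2.INTER_CUBIC)
c2=cv2.resize(b["im"][130:330,220:450],None,fx=3,fy=3,interpolation=cv2.INTER_CUBIC)
cv2.imwrite("pics/c1.png",c1);cv2.imwrite("pics/c2.png",c2)
W=a["W"]
# height blobs in top
z=W[...,2]; m=((z>0.03)&(z<0.25)&(W[...,0]>0.25)&(W[...,0]<0.93)&(abs(W[...,1]+0.0)<0.6)).astype(np.uint8)
n,l,s,c=cv2.connectedComponentsWithStats(m)
for i in range(1,n):
    if s[i,4]<30: continue
    q=W[l==i]; zt=np.percentile(q[:,2],95); t=q[q[:,2]>zt-0.012]
    r=cv2.minAreaRect((t[:,:2]*1000).astype(np.float32))
    print(c[i].round(),s[i,4],"ztop",zt.round(3),"rect",np.round(r[0]),np.round(r[1]),round(r[2],1),"mean",t[:,:2].mean(0).round(3))
print("table z",np.nanmedian(W[240:290,180:300,2]))
E
```

```text
[313. 101.] 16782 ztop 0.188 rect [878.  -0.] [1199.  103.] 90.0 mean [ 0.878 -0.013]
[230. 140.] 420 ztop 0.088 rect [771. 259.] [66. 66.] 13.9 mean [0.77  0.259]
[270. 139.] 434 ztop 0.061 rect [776. 129.] [73. 74.] 75.8 mean [0.776 0.128]
[441. 138.] 259 ztop 0.088 rect [ 771. -430.] [61. 62.] 81.8 mean [ 0.778 -0.434]
[192. 151.] 876 ztop 0.08 rect [735. 386.] [121.  67.] 1.3 mean [0.734 0.386]
[342. 140.] 239 ztop 0.053 rect [ 776. -110.] [49. 49.] 14.5 mean [ 0.774 -0.111]
[405. 145.] 367 ztop 0.038 rect [ 757. -320.] [91. 68.] 89.6 mean [ 0.757 -0.32 ]
[305. 183.] 3180 ztop 0.139 rect [618.   8.] [142. 206.] 6.5 mean [0.616 0.007]
[510. 178.] 53 ztop 0.248 rect [ 609. -587.] [ 9. 26.] 15.0 mean [ 0.61 -0.59]
[221. 188.] 618 ztop 0.063 rect [609. 287.] [105.  63.] 81.7 mean [0.608 0.287]
[400. 190.] 624 ztop 0.063 rect [ 602. -300.] [105.  64.] 76.1 mean [ 0.602 -0.299]
[492. 205.] 1268 ztop 0.231 rect [ 534. -575.] [116.  31.] 26.4 mean [ 0.525 -0.575]
[449. 204.] 366 ztop 0.093 rect [ 556. -448.] [84. 95.] 71.1 mean [ 0.557 -0.453]
[217. 216.] 248 ztop 0.109 rect [515. 292.] [43. 42.] 34.9 mean [0.514 0.291]
table z -0.0008050290176244107
```

View pics/c1.png

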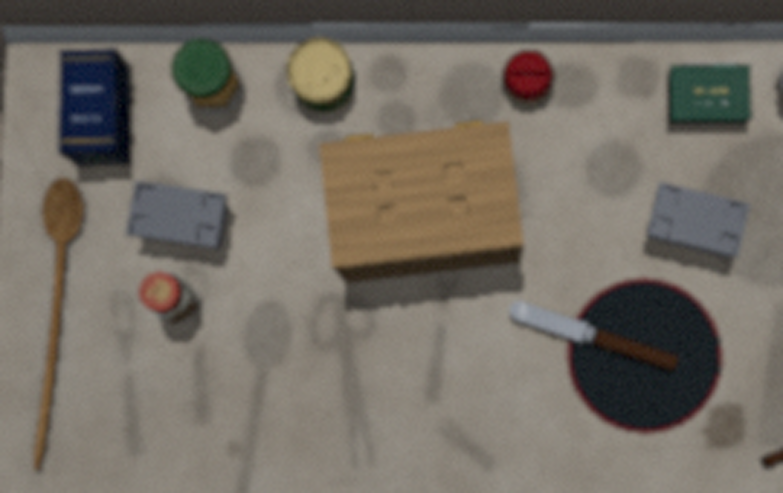

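View pics/c2.png

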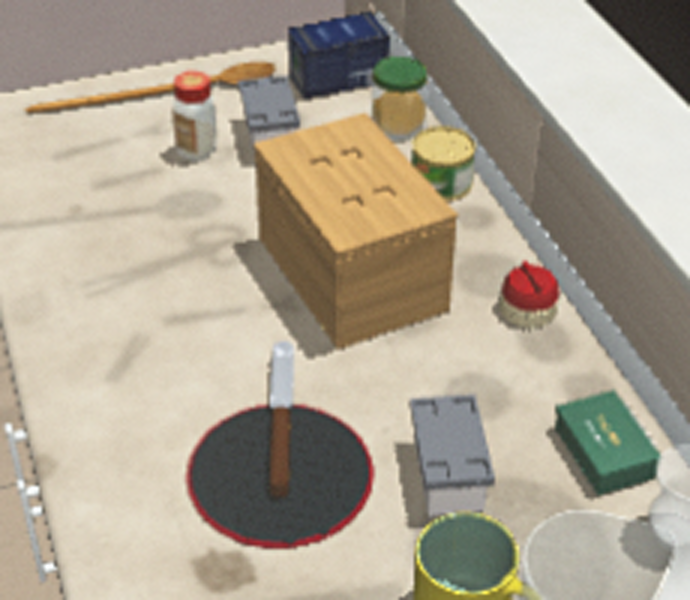

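One spice jar is present: the red cap at top pixel (216,216), about 43 mm across and 105 mm high. The green-lidded jar is 66 mm wide, so it isn't one of the listed jars. Next I'll fit the chest, knife and tubs from picture corners in both views.

```bash
cat >> h.py <<'E'
def ray(n,px,z):
    K,D,R,t=cal(n); p=cv2.undistortPoints(np.array(px,float).reshape(-1,1,2),K,D).reshape(-1,2)
    d=np.c_[p,np.ones(len(p))]@R; o=-R.T@t; z=np.broadcast_to(z,len(p))
    return o+d*((z-o[2])/d[:,2])[:,None]
def blobs(n,W,zlo,zhi,box):
    m=((W[...,2]>zlo)&(W[...,2]<zhi)&(W[...,0]>box[0])&(W[...,0]<box[1])&(W[...,1]>box[2])&(W[...,1]<box[3])).astype(np.uint8)
    k,l,s,c=cv2.connectedComponentsWithStats(m)
    i=1+np.argmax(s[1:,4]); return l==i
def plan(tgt,yaw=None):
    """prints total shift in the tool frame (after the turn) in units of full scale and the turn"""
    from scipy.spatial.transform import Rotation as Ro
    o=robot.observe(); R0=Ro.from_euler("xyz",o["tool_rot"])
    y=o["tool_rot"][2] if yaw is None else yaw
    R1=Ro.from_euler("xyz",[np.pi,0,y])
    rv=(R0.inv()*R1).as_rotvec()/(np.pi/2); d=np.array(tgt)-o["tool_pos"]
    print("pos",o["tool_pos"].round(4),"rot",o["tool_rot"].round(3),"t",round(o["time"],2),"F",o["contact_force"].round(1))
    print("TURN total",rv.round(3),"SHIFT after turn",(R1.inv().apply(d)/.025).round(3)," before turn",(R0.inv().apply(d)/.025).round(3))
E
python3 - <<'E'
from h import *
f=lambda L,s,o:np.array(L)/s+np.array(o)
T=ray("top",f([(322,137),(508,122),(522,247),(337,267)],2.9,(160,115)),.134)
S=ray("side",f([(255,147),(368,115),(456,213),(341,250)],3,(220,130)),.134)
print("top lid",T.round(3),T.mean(0)); print("side lid",S.round(3),S.mean(0))
for n,k in(("top",f([(513,312),(592,335),(677,360)],2.9,(160,115))),("side",f([(284,342),(281,406),(279,494)],3,(220,130)))):
    P=ray(n,k,[.0185,.02,.031]); d=P[0]-P[2]; print(n,"knife",P.round(3),np.hypot(*d[:2]),np.degrees(np.arctan2(d[1],d[0])))
# depth: knife
for n in("top","side"):
    a=np.load(f"pics/{n}0.npz"); W=a["W"]
    m=blobs(n,W,.125,.15,(.5,.75,-.15,.15)); q=(W[m][:,:2]*1000).astype(np.float32); print(n,"lid depth",np.median(W[m][:,2]),cv2.minAreaRect(q))
    for nm,zz,b in (("trivet",(.003,.012),(.3,.58,-.4,-.1)),("kn",(.0225,.05),(.3,.58,-.4,-.1)),("blade",(.014,.022),(.3,.6,-.25,-.05)),("tubL",(.048,.08),(.5,.72,.2,.37)),("tubR",(.048,.08),(.5,.7,-.38,-.2)),("jar",(.09,.13),(.4,.6,.2,.37))):
        m=blobs(n,W,*zz,b); q=(W[m][:,:2]*1000).astype(np.float32); r=cv2.minAreaRect(q); print(n,nm,m.sum(),np.median(W[m][:,2]).round(4),np.round(r[0]),np.round(r[1]),round(r[2],1),q.mean(0).round())
E
```

```text
top lid [[ 0.676  0.113  0.134]
 [ 0.693 -0.087  0.134]
 [ 0.556 -0.102  0.134]
 [ 0.535  0.095  0.134]] [0.61510899 0.00494042 0.134     ]
side lid [[ 0.534  0.091  0.134]
 [ 0.67   0.108  0.134]
 [ 0.693 -0.086  0.134]
 [ 0.563 -0.103  0.134]] [0.61509417 0.00261472 0.134     ]
top knife [[ 0.5   -0.093  0.018]
 [ 0.474 -0.183  0.02 ]
 [ 0.444 -0.277  0.031]] 0.1914902083388737 73.1881563787455
side knife [[ 0.505 -0.093  0.018]
 [ 0.475 -0.179  0.02 ]
 [ 0.437 -0.292  0.031]] 0.21042904612953509 71.14037185277127
top lid depth 0.13310035692740937 ((618.1967163085938, 7.7273101806640625), (142.6453857421875, 206.13694763183594), 6.941100120544434)
top trivet 1467 0.0063 [ 453. -246.] [179. 179.] 75.1 [ 453. -246.]
top kn 156 0.028 [ 460. -224.] [111.  18.] 71.5 [ 460. -226.]
top blade 130 0.0175 [ 491. -138.] [102.  21.] 71.2 [ 491. -137.]
top tubL 595 0.0567 [609. 287.] [105.  63.] 81.7 [608. 287.]
top tubR 601 0.0563 [ 602. -300.] [105.  64.] 76.1 [ 602. -299.]
top jar 166 0.104 [513. 291.] [42. 44.] 3.8 [513. 290.]
side lid depth 0.13246619143158725 ((613.1958618164062, 8.000625610351562), (139.8509063720703, 214.46009826660156), 7.317627906799316)
side trivet 1911 0.0059 [ 449. -246.] [172. 174.] 72.1 [ 447. -253.]
side kn 170 0.0276 [ 457. -228.] [110.  17.] 72.5 [ 455. -231.]
side blade 150 0.0181 [ 488. -135.] [92. 21.] 72.0 [ 489. -134.]
side tubL 291 0.0556 [605. 288.] [115.  63.] 81.7 [604. 282.]
side tubR 691 0.0563 [ 600. -300.] [107.  63.] 75.8 [ 598. -303.]
side jar 99 0.103 [511. 290.] [47. 41.] 77.0 [509. 285.]
```

Emit:
{"name": "send_rows", "arguments": {
  "plan": [
    [[0,0,0],[0,0,0.098]],
    [[0,0,0],[0,0,0.098]],
    [[0,0,0],[0,0,0.098]],
    [[0,0,0],[0,0,0.098]],
    [[0,0,0],[0,0,0.098]],
    [[0,0,0],[0,0,0.098]],
    [[0,0,0],[0,0,0.098]],
    [[0,0,0],[0,0,0.098]],
    [[0,0,0],[0,0,0.098]],
    [[0,0,0],[0,0,0.096]]
  ],
  "gripper": -0.1
}}

```text
time: 1.35
tool_pos: [0.1768, 0.4941, 0.2263]
tool_rot: [-3.141, 0.001, 1.257]
contact_force: [0.2, -0.1, 0.2]
opening: 0.0416
grip_force: 0.0
```

```bash
python3 -c "
from h import *
plan([.470,-.198,.16],np.radians(72))"
```

```text
pos [0.1768 0.4941 0.2263] rot [-3.141e+00  1.000e-03  1.257e+00] t 1.35 F [ 0.2 -0.1  0.2]
TURN total [-0.     0.001 -0.   ] SHIFT after turn [-22.703  19.708   2.653]  before turn [-22.699  19.71    2.671]
```

Emit:
{"name": "send_rows", "arguments": {
  "plan": [
    [[-0.95,0.82,0],[0,0,0]],
    [[-0.95,0.82,0],[0,0,0]],
    [[-0.95,0.82,0],[0,0,0]],
    [[-0.95,0.82,0],[0,0,0]],
    [[-0.95,0.82,0],[0,0,0]],
    [[-0.95,0.82,0],[0,0,0]],
    [[-0.95,0.82,0],[0,0,0]],
    [[-0.95,0.82,0],[0,0,0]],
    [[-0.95,0.82,0],[0,0,0]],
    [[-0.95,0.82,0],[0,0,0]]
  ]
}}

```text
time: 2.6
tool_pos: [0.3, 0.2046, 0.2266]
tool_rot: [-3.141, 0.0, 1.262]
contact_force: [0.9, 0.1, -0.4]
opening: 0.0413
grip_force: 0.0
```

Emit:
{"name": "send_rows", "arguments": {
  "plan": [
    [[-0.95,0.82,0.2],[0,0,0]],
    [[-0.95,0.82,0.2],[0,0,0]],
    [[-0.95,0.82,0.2],[0,0,0]],
    [[-0.95,0.82,0.2],[0,0,0]],
    [[-0.95,0.82,0.2],[0,0,0]],
    [[-0.95,0.82,0.2],[0,0,0]],
    [[-0.95,0.82,0.2],[0,0,0]],
    [[-0.95,0.82,0.2],[0,0,0]],
    [[-0.95,0.82,0.2],[0,0,0]],
    [[-0.95,0.82,0.2],[0,0,0]]
  ]
}}

```text
time: 3.85
tool_pos: [0.4231, -0.0839, 0.1763]
tool_rot: [-3.141, -0.0, 1.261]
contact_force: [0.8, 0.2, 0.8]
opening: 0.0413
grip_force: 0.0
```

```bash
python3 - <<'E'
from h import *
plan([.470,-.198,.011],np.radians(72))
for n in("top","side"):
    im,W=look(n,n+"1")
    for nm,zz,b in (("trivet",(.003,.012),(.3,.58,-.4,-.1)),("kn",(.0225,.045),(.3,.58,-.4,-.1)),("blade",(.014,.022),(.3,.6,-.25,-.05)),("tubL",(.048,.08),(.5,.72,.2,.37)),("tubR",(.048,.08),(.5,.7,-.38,-.2)),("jar",(.09,.13),(.4,.6,.2,.37))):
        m=blobs(n,W,*zz,b); q=(W[m][:,:2]*1000).astype(np.float32); r=cv2.minAreaRect(q); print(n,nm,m.sum(),np.round(r[0]),np.round(r[1]),round(r[2],1))
im=cv2.imread("pics/side1.png"); cv2.imwrite("pics/c3.png",cv2.resize(im[180:340,240:440],None,fx=3,fy=3,interpolation=cv2.INTER_CUBIC))
E
```

```text
pos [ 0.4231 -0.0839  0.1763] rot [-3.141 -0.     1.261] t 3.85 F [0.8 0.2 0.8]
TURN total [-0.    -0.     0.003] SHIFT after turn [-3.76   3.196  6.613]  before turn [-3.777  3.182  6.61 ]
top trivet 1278 [ 452. -255.] [161. 176.] 87.6
top kn 135 [ 457. -233.] [91. 17.] 71.1
top blade 2 [ 461. -204.] [4. 0.] 134.5
top tubL 595 [609. 287.] [106.  62.] 81.5
top tubR 597 [ 602. -299.] [104.  64.] 76.1
top jar 164 [515. 291.] [42. 43.] 38.7
side trivet 1889 [ 450. -244.] [173. 174.] 70.5
side kn 165 [ 459. -225.] [111.  17.] 72.8
side blade 150 [ 488. -134.] [95. 21.] 72.1
side tubL 268 [605. 288.] [118.  63.] 81.6
side tubR 687 [ 600. -299.] [106.  63.] 77.1Traceback (most recent call last):
  File "<stdin>", line 6, in <module>
  File "h.py", line 27, in blobs
    i=1+np.argmax(s[1:,4]); return l==i
        ~~~~~~~~~^^^^^^^^^
    return _wrapfunc(a, 'argmax', axis=axis, out=out, **kwds)
    return bound(*args, **kwds)
ValueError: attempt to get argmax of an empty sequence
```

Emit:
{"name": "send_rows", "arguments": {
  "plan": [
    [[-0.95,0.8,0.4],[0,0,0]],
    [[-0.95,0.8,0.4],[0,0,0]],
    [[-0.94,0.79,0.4],[0,0,0]],
    [[-0.94,0.79,0.4],[0,0,0]],
    [[0,0,0.9],[0,0,0]],
    [[0,0,0.9],[0,0,0]],
    [[0,0,0.9],[0,0,0]],
    [[0,0,0.9],[0,0,0]],
    [[0,0,0.7],[0,0,0]],
    [[0,0,0.7],[0,0,0]]
  ]
}}

```text
time: 5.2
tool_pos: [0.4696, -0.1962, 0.0111]
tool_rot: [-3.141, -0.0, 1.262]
contact_force: [0.0, -0.2, -0.2]
opening: 0.0413
grip_force: 0.0
```

Emit:
{"name": "send_rows", "arguments": {
  "plan": [
    [[0,0,0],[0,0,0]],
    [[0,0,0],[0,0,0]],
    [[0,0,0],[0,0,0]],
    [[0,0,0],[0,0,0]],
    [[0,0,0],[0,0,0]],
    [[0,0,0],[0,0,0]],
    [[0,0,0],[0,0,0]],
    [[0,0,0],[0,0,0]],
    [[0,0,0],[0,0,0]],
    [[0,0,0],[0,0,0]]
  ],
  "gripper": -1,
  "force": 50
}}

```text
time: 6.45
tool_pos: [0.4703, -0.1972, 0.0124]
tool_rot: [3.141, -0.0, 1.261]
contact_force: [-0.2, 1.9, 6.6]
opening: 0.0179
grip_force: 49.7
```

Emit:
{"name": "send_rows", "arguments": {
  "plan": [
    [[0,0,-0.5],[0,0,0]],
    [[0,0,-0.5],[0,0,0]],
    [[0,0,-1],[0,0,0]],
    [[0,0,-1],[0,0,0.1]],
    [[0,0,-1],[0,0,0.1]],
    [[0,0,0],[0,0,0.1]],
    [[0,0,0],[0,0,0.1]],
    [[0,0,0],[0,0,0.11]],
    [[0,0,0],[0,0,0.11]],
    [[0,0,0],[0,0,0.11]]
  ]
}}

```text
time: 7.7
tool_pos: [0.47, -0.1973, 0.1125]
tool_rot: [3.141, -0.001, 0.109]
contact_force: [-0.2, 0.9, -0.9]
opening: 0.0177
grip_force: 49.7
```

```bash
python3 - <<'E'
from h import *
o=robot.observe()
ims=[]
for n in("top","side"):
    im,W=look(n,n+"2")
    x,y,z=o["tool_pos"]
    m=((W[...,2]>z-.03)&(W[...,2]<z+.03)&(W[...,0]>x+.035)&(W[...,0]<x+.15)&(abs(W[...,1]-y)<.04))
    if m.sum()>5:
        q=W[m]; d=np.cov(q[:,:2].T); w,v=np.linalg.eigh(d); v=v[:,1]*np.sign(v[0,1]); print(n,m.sum(),"c",q.mean(0).round(4),"ang",np.degrees(np.arctan2(v[1],v[0])),"xmax",np.percentile(q@np.r_[v,0],99)-np.r_[x,y]@v, "slope z",np.polyfit(q[:,0],q[:,2],1)[0], "lat off",np.median((q[:,:2]-[x,y])@[-v[1],v[0]]))
    u=proj(n,[o["tool_pos"]])[0].astype(int); ims.append(cv2.resize(im[max(u[1]-60,0):u[1]+60,u[0]-65:u[0]+65],(390,360),interpolation=cv2.INTER_CUBIC))
cv2.imwrite("pics/c4.png",np.hstack(ims)); plan([.4,-.0203,.11],.117)
E
```

```text
side 60 c [ 0.5653 -0.1907  0.1183] ang 12.902638553422243 xmax 0.11061048043386423 slope z 0.009175216397707965 lat off -0.015112558593807227
pos [ 0.47   -0.1973  0.1125] rot [ 3.141e+00 -1.000e-03  1.140e-01] t 7.8 F [-0.4  0.4 -1.3]
TURN total [ 0.    -0.    -0.002] SHIFT after turn [-1.955 -7.358  0.099]  before turn [-1.979 -7.351  0.093]
```

View pics/c4.png

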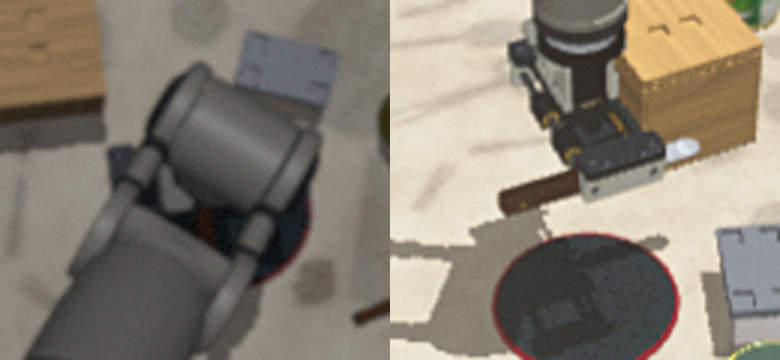

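The picture shows the knife held level, with the blade ahead of the fingers. The measured blade height is 118 mm, 6 mm above the TCP, and the tip is 111 mm ahead. I'll move back, then across to the notch line.

Emit:
{"name": "send_rows", "arguments": {
  "plan": [
    [[-1,0,0],[0,0,0]],
    [[-1,0,0],[0,0,0]],
    [[0,-1,0],[0,0,0]],
    [[0,-1,0],[0,0,0]],
    [[0,-1,0],[0,0,0]],
    [[0,-1,0],[0,0,0]],
    [[0,-1,0],[0,0,0]],
    [[0,-1,0],[0,0,0]],
    [[0,-1,0],[0,0,0]],
    [[0.5,-0.35,0.1],[0,0,0]]
  ]
}}

```text
time: 9.05
tool_pos: [0.4115, -0.018, 0.1097]
tool_rot: [3.141, -0.001, 0.119]
contact_force: [0.4, -0.1, -0.8]
opening: 0.0175
grip_force: 49.7
```

```bash
python3 - <<'E'
from h import *
plan([.4125,-.0189,.110],.117)
o=robot.observe(); x,y,z=o["tool_pos"]
im,W=look("side","side3")
m=((W[...,2]>z-.015)&(W[...,2]<z+.03)&(W[...,0]>x+.06)&(W[...,0]<x+.115)&(abs(W[...,1]-y)<.04)); q=W[m]
print(m.sum(),q.mean(0).round(4))
L=ray("side",[(0,0)],.1)
tp=proj("side",[[.5475-.025,-.006,.1155],[.5475,-.003,.116],[.5475,-.003,.122]]);print(tp)
u=tp[1].astype(int); cv2.imwrite("pics/c5.png",cv2.resize(im[u[1]-70:u[1]+70,u[0]-90:u[0]+90],(720,560),interpolation=cv2.INTER_CUBIC)); print(u)
E
```

```text
pos [ 0.4115 -0.018   0.1097] rot [ 3.141e+00 -1.000e-03  1.190e-01] t 9.05 F [ 0.4 -0.1 -0.8]
TURN total [ 0.    -0.     0.001] SHIFT after turn [ 0.035  0.041 -0.01 ]  before turn [ 0.035  0.041 -0.01 ]
69 [ 0.5004 -0.0115  0.1157]
[[310.76316689 201.7913549 ]
 [318.12268519 199.45004946]
 [318.0887106  197.93536538]]
[318 199]
```

View pics/c5.png

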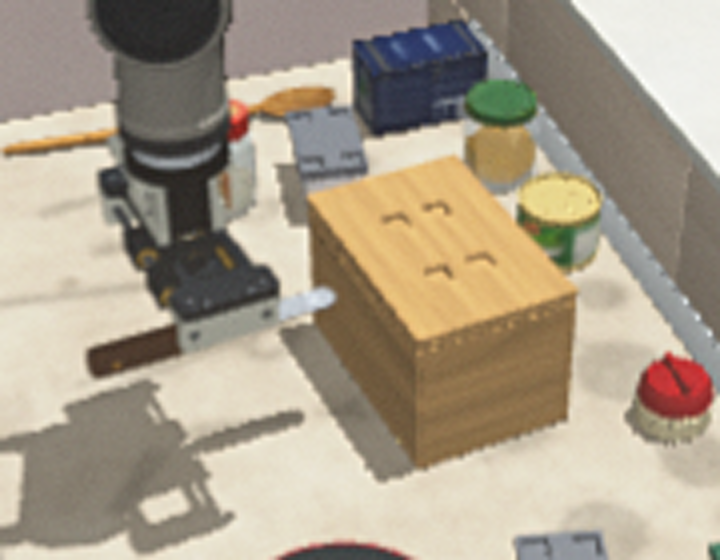

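The blade is level and points squarely at the front face, just ahead of the notch. I'm inserting it slowly.

Emit:
{"name": "send_rows", "arguments": {
  "plan": [
    [[0.15,0,0],[0,0,0]],
    [[0.15,0,0],[0,0,0]],
    [[0.15,0,0],[0,0,0]],
    [[0.15,0,0],[0,0,0]],
    [[0.15,0,0],[0,0,0]],
    [[0.15,0,0],[0,0,0]],
    [[0.15,0,0],[0,0,0]],
    [[0.15,0,0],[0,0,0]],
    [[0.15,0,0],[0,0,0]],
    [[0.15,0,0],[0,0,0]]
  ]
}}

```text
time: 10.35
tool_pos: [0.4491, -0.0146, 0.1092]
tool_rot: [-3.142, -0.0, 0.115]
contact_force: [-0.3, -0.3, -0.4]
opening: 0.0175
grip_force: 49.7
```

Emit:
{"name": "send_rows", "arguments": {
  "plan": [
    [[0.25,0,0],[0,0,0]],
    [[0.25,0,0],[0,0,0]],
    [[0,0,-0.15],[0,0,0]],
    [[0,0,-0.15],[0,0,0]],
    [[0,0,-0.15],[0,0,0]],
    [[0,0,-0.15],[0,0,0]],
    [[0,0,-0.15],[0,0,0]],
    [[0,0,-0.15],[0,0,0]],
    [[0,0,-0.15],[0,0,0]],
    [[0,0,-0.15],[0,0,0]]
  ]
}}

```text
time: 11.6
tool_pos: [0.4611, -0.0132, 0.1394]
tool_rot: [-3.141, 0.0, 0.115]
contact_force: [2.1, 0.3, -4.3]
opening: 0.0176
grip_force: 49.7
```

```bash
python3 - <<'E'
from h import *
o=robot.observe(); print(o["tool_pos"],o["contact_force"],o["torque"])
im,W=look("side","side4")
cv2.imwrite("pics/c6.png",cv2.resize(im[129:269,228:408],(720,560),interpolation=cv2.INTER_CUBIC))
E
```

```text
[ 0.4611317  -0.01316235  0.13940667] [ 2.13178363  0.29505264 -4.34954068] [-0.05113982  0.28574613 -0.02408835]
```

View pics/c6.png

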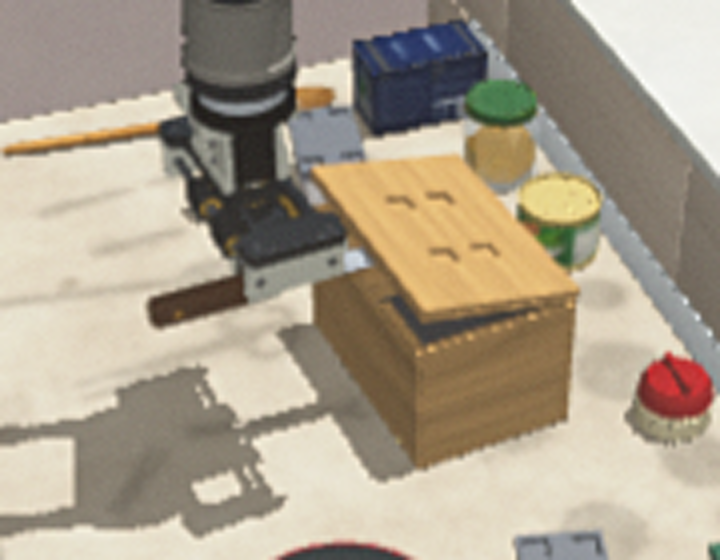

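The lid has lifted off the blade by about 12° and the grip is holding. I'm going on up and forward.

Emit:
{"name": "send_rows", "arguments": {
  "plan": [
    [[0.2,0,-0.26],[0,0,0]],
    [[0.2,0,-0.26],[0,0,0]],
    [[0.2,0,-0.26],[0,0,0]],
    [[0.2,0,-0.26],[0,0,0]],
    [[0.2,0,-0.26],[0,0,0]],
    [[0.2,0,-0.26],[0,0,0]],
    [[0.2,0,-0.26],[0,0,0]],
    [[0.2,0,-0.26],[0,0,0]],
    [[0.2,0,-0.26],[0,0,0]],
    [[0.2,0,-0.26],[0,0,0]]
  ]
}}

```text
time: 12.9
tool_pos: [0.5114, -0.0074, 0.2045]
tool_rot: [-3.141, -0.0, 0.115]
contact_force: [-0.8, -0.7, -5.0]
opening: 0.0178
grip_force: 49.7
```

Emit:
{"name": "send_rows", "arguments": {
  "plan": [
    [[0.2,0,-0.05],[0,0,0]],
    [[0.2,0,-0.05],[0,0,0]],
    [[0.2,0,0],[0,0,0]],
    [[0.2,0,0],[0,0,0]],
    [[0.2,0,0],[0,0,0]],
    [[0.2,0,0],[0,0,0]],
    [[0.2,0,0],[0,0,0]],
    [[0.2,0,0],[0,0,0]],
    [[0.2,0,0],[0,0,0]],
    [[0.2,0,0],[0,0,0]]
  ]
}}

```text
time: 14.15
tool_pos: [0.5611, -0.0017, 0.2068]
tool_rot: [-3.142, -0.0, 0.115]
contact_force: [-2.4, -0.2, 1.2]
opening: 0.0174
grip_force: 49.7
```

```bash
cat >> h.py <<'E'
def lid():
    o=robot.observe(); print(o["tool_pos"].round(4),o["contact_force"].round(1),o["torque"].round(2))
    im,W=look("side","t"); c,s=np.cos(.117),np.sin(.117)
    X=(W[...,0]-.615)*c+(W[...,1]-.004)*s; Y=-(W[...,0]-.615)*s+(W[...,1]-.004)*c
    for a,b in ((-.1,-.07),(-.07,-.04),(.04,.07),(.07,.1)):
        m=(Y>a)&(Y<b)&(W[...,2]>.137)&(X>-.09)&(X<.1)
        if m.sum()>10:
            h,z=X[m],W[...,2][m]; print(a,m.sum(),"top z",np.percentile(z,97).round(3),"x there",np.median(h[z>np.percentile(z,90)]).round(3),"low x",np.median(h[z<np.percentile(z,15)]).round(3))
    return im
E
python3 - <<'E'
from h import *
im=lid(); cv2.imwrite("pics/c7.png",cv2.resize(im[99:269,208:408],(700,595),interpolation=cv2.INTER_CUBIC))
E
```

```text
[ 0.5611 -0.0017  0.2068] [-2.4 -0.2  1.2] [-0.12  0.51  0.01]
-0.1 676 top z 0.524 x there -0.054 low x 0.064
-0.07 1004 top z 0.568 x there -0.069 low x 0.06
0.04 316 top z 0.57 x there -0.044 low x 0.061
0.07 143 top z 0.316 x there -0.076 low x 0.058
```

View pics/c7.png

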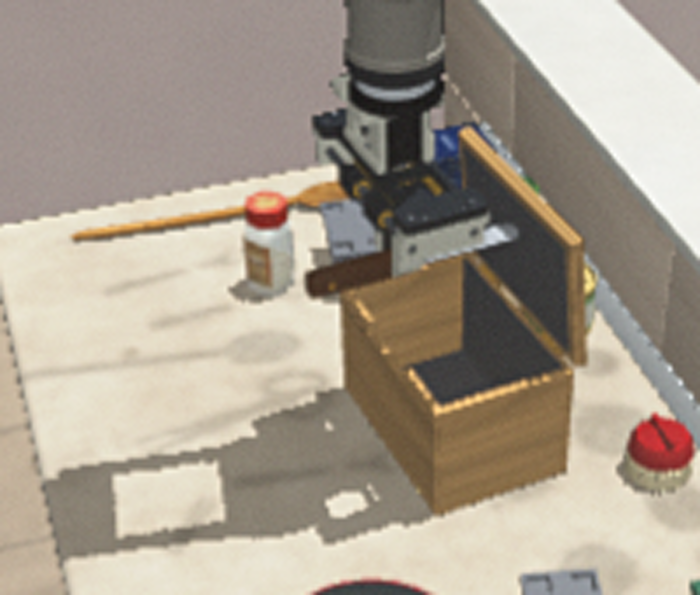

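The lid is about 83° open with the interior visible. I'm nudging it on by about 10 mm, then backing out.

Emit:
{"name": "send_rows", "arguments": {
  "plan": [
    [[0.2,0,0],[0,0,0]],
    [[0.2,0,0],[0,0,0]],
    [[0.1,0,0],[0,0,0]],
    [[-0.5,0,0],[0,0,0]],
    [[-1,0,0],[0,0,0]],
    [[-1,0,0],[0,0,0]],
    [[-1,0,0],[0,0,0]],
    [[-1,0,0],[0,0,0]],
    [[-1,0,0],[0,0,0]],
    [[-1,0.5,0],[0,0,0]]
  ]
}}

```text
time: 15.45
tool_pos: [0.4117, -0.031, 0.2068]
tool_rot: [3.141, -0.001, 0.116]
contact_force: [-0.3, 0.2, -1.7]
opening: 0.0174
grip_force: 49.7
```

```bash
python3 - <<'E'
from h import *
lid()
o=robot.observe(); x,y,z=o["tool_pos"]; W=np.load("pics/t.npz")["W"]
c,s=np.cos(.115),np.sin(.115); X=(W[...,0]-x)*c+(W[...,1]-y)*s; Y=-(W[...,0]-x)*s+(W[...,1]-y)*c
for a,b in((.035,.12),(-.09,-.03)):
    m=(X>a)&(X<b)&(abs(Y)<.03)&(abs(W[...,2]-z)<.045); print(m.sum(),"slope",np.polyfit(X[m],W[...,2][m]-z,1).round(4),np.median(Y[m]).round(4),X[m].min().round(3),X[m].max().round(3))
plan([.470,-.197,.06],1.261)
E
```

```text
[ 0.4117 -0.031   0.2068] [-0.3  0.2 -1.7] [-0.07  0.19 -0.04]
-0.1 302 top z 0.256 x there 0.079 low x 0.069
-0.07 201 top z 0.257 x there 0.077 low x 0.068
0.04 173 top z 0.257 x there 0.078 low x 0.068
0.07 161 top z 0.258 x there 0.079 low x 0.068
81 slope [0.0222 0.0039] -0.0053 0.035 0.112
171 slope [0.0287 0.011 ] -0.0052 -0.085 -0.03
pos [ 0.4091 -0.0322  0.2066] rot [3.141e+00 2.000e-03 1.160e-01] t 15.5 F [-1.4 -0.4 -2. ]
TURN total [-0.     0.001 -0.729] SHIFT after turn [-5.538  4.329  5.864]  before turn [1.667 6.828 5.865]
```

Emit:
{"name": "send_rows", "arguments": {
  "plan": [
    [[0.24,0.98,0],[0,0,0]],
    [[0.24,0.98,0],[0,0,0]],
    [[0.24,0.98,0],[0,0,0]],
    [[0.24,0.98,0],[0,0,0]],
    [[0.24,0.98,0],[0,0,0]],
    [[0.24,0.98,0],[0,0,0]],
    [[0.24,0.95,0],[0,0,0]],
    [[0,0,0],[0,0,-0.104]],
    [[0,0,0],[0,0,-0.104]],
    [[0,0,0],[0,0,-0.104]]
  ]
}}

```text
time: 16.75
tool_pos: [0.4741, -0.1961, 0.2067]
tool_rot: [3.141, -0.0, 0.61]
contact_force: [-0.6, -0.9, -0.7]
opening: 0.0176
grip_force: 49.7
```

Emit:
{"name": "send_rows", "arguments": {
  "plan": [
    [[0,0,0],[0,0,-0.104]],
    [[0,0,0],[0,0,-0.104]],
    [[0,0,0],[0,0,-0.104]],
    [[0,0,0],[0,0,-0.105]],
    [[0,0,1],[0,0,0]],
    [[0,0,1],[0,0,0]],
    [[0,0,1],[0,0,0]],
    [[0,0,1],[0,0,0]],
    [[0,0,1],[0,0,0]],
    [[0,0,0.85],[0,0,0]]
  ]
}}

```text
time: 18.0
tool_pos: [0.4741, -0.196, 0.0597]
tool_rot: [3.141, -0.0, 1.26]
contact_force: [0.1, 0.8, -0.8]
opening: 0.0175
grip_force: 49.7
```

```bash
python3 -c "
from h import *
plan([.470,-.197,.013],1.261)"
```

```text
pos [ 0.4741 -0.196   0.0597] rot [ 3.141 -0.     1.26 ] t 18.0 F [ 0.1  0.8 -0.8]
TURN total [ 0.    -0.    -0.001] SHIFT after turn [-0.09  -0.143  1.869]  before turn [-0.09  -0.143  1.869]
```

Emit:
{"name": "send_rows", "arguments": {
  "plan": [
    [[-0.09,-0.14,0.4],[0,0,0]],
    [[0,0,0.4],[0,0,0]],
    [[0,0,0.4],[0,0,0]],
    [[0,0,0.3],[0,0,0]],
    [[0,0,0.15],[0,0,0]],
    [[0,0,0.1],[0,0,0]],
    [[0,0,0.1],[0,0,0]],
    [[0,0,0.03],[0,0,0]],
    [[0,0,0],[0,0,0]],
    [[0,0,0],[0,0,0]]
  ]
}}

```text
time: 19.25
tool_pos: [0.4704, -0.1973, 0.0136]
tool_rot: [3.141, -0.0, 1.26]
contact_force: [-0.1, -0.0, -1.1]
opening: 0.0174
grip_force: 49.7
```

Emit:
{"name": "send_rows", "arguments": {
  "plan": [
    [[0,0,0],[0,0,0]],
    [[0,0,0],[0,0,0]],
    [[0,0,0],[0,0,0]],
    [[0,0,0],[0,0,0]],
    [[0,0,-0.4],[0,0,0]],
    [[0,0,-1],[0,0,0]],
    [[0,0,-1],[0,0,0]],
    [[0,0,-1],[0,0,0]],
    [[0,0,-1],[0,0,0]],
    [[0,0,-1],[0,0,0]]
  ],
  "gripper": -0.1
}}

```text
time: 20.5
tool_pos: [0.4703, -0.1972, 0.15]
tool_rot: [3.141, 0.0, 1.26]
contact_force: [0.2, -0.3, -0.1]
opening: 0.0417
grip_force: 0.0
```

```bash
python3 - <<'E'
from h import *
im,W=look("side","side6")
for nm,zz,b in (("kn",(.0225,.045),(.3,.58,-.4,-.1)),("blade",(.014,.0225),(.3,.6,-.16,-.05))):
    m=blobs("side",W,*zz,b); q=(W[m][:,:2]*1000).astype(np.float32); r=cv2.minAreaRect(q); print(nm,m.sum(),np.median(W[m][:,2]),np.round(r[0]),np.round(r[1]),round(r[2],1))
plan([.515,.291,.235],1.57)
print(robot.observe()["qpos"])
E
```

```text
kn 170 0.027494468696287362 [ 458. -227.] [107.  17.] 72.2
blade 124 0.017903446592780693 [ 495. -125.] [74. 21.] 72.0
pos [ 0.4718 -0.198   0.1532] rot [3.136e+00 1.000e-03 1.260e+00] t 20.55 F [ 1.1 -0.6  2.7]
TURN total [ 0.004  0.001 -0.197] SHIFT after turn [19.562  1.712 -3.272]  before turn [19.148 -4.314 -3.324]
[-5.47315366e-01  3.87598331e-01  1.67511130e+00  1.15763367e-04
  1.07267462e+00 -2.36712388e-01]
```

Emit:
{"name": "send_rows", "arguments": {
  "plan": [
    [[0,0,-0.8],[0,0,0]],
    [[0,0,-0.8],[0,0,0]],
    [[0,0,-0.8],[0,0,0]],
    [[0,0,-0.8],[0,0,0.104]],
    [[0,0,0],[0,0,0.104]],
    [[0,0,0],[0,0,0.104]],
    [[0,0,0],[0,0,0.104]],
    [[0,0,0],[0,0,0.104]],
    [[0,0,0],[0,0,0.104]],
    [[0,0,0],[0,0,0.104]]
  ],
  "gripper": 0.8
}}

```text
time: 21.8
tool_pos: [0.4702, -0.1971, 0.2285]
tool_rot: [-3.142, -0.0, 0.111]
contact_force: [-0.5, 0.3, 0.1]
opening: 0.0823
grip_force: 0.0
```

Emit:
{"name": "send_rows", "arguments": {
  "plan": [
    [[0.2,-0.96,0],[0,0,0]],
    [[0.2,-0.96,0],[0,0,0]],
    [[0.2,-0.96,0],[0,0,0]],
    [[0.2,-0.96,0],[0,0,0]],
    [[0.2,-0.96,0],[0,0,0]],
    [[0.2,-0.96,0],[0,0,0]],
    [[0.2,-0.96,0],[0,0,0]],
    [[0.2,-0.96,0],[0,0,0]],
    [[0.2,-0.96,0],[0,0,0]],
    [[0.2,-0.96,0],[0,0,0]]
  ]
}}

```text
time: 23.05
tool_pos: [0.4919, 0.0478, 0.2286]
tool_rot: [-3.142, -0.0, 0.116]
contact_force: [1.2, -0.3, -0.2]
opening: 0.0824
grip_force: 0.0
```

```bash
python3 - <<'E'
from h import *
plan([.514,.291,.235],.117)
im,W=look("top","top7")
m=blobs("top",W,.09,.13,(.4,.6,.2,.37)); q=(W[m][:,:2]*1000).astype(np.float32); print(m.sum(),cv2.minAreaRect(q))
W=np.load("pics/side0.npz")["W"]
for z in np.arange(.01,.11,.01):
    m=(abs(W[...,2]-z)<.005)&(W[...,0]>.46)&(W[...,0]<.56)&(W[...,1]>.23)&(W[...,1]<.33); q=W[m]
    print(z.round(2),m.sum(),(q[:,0].min().round(3),q[:,0].max().round(3),q[:,1].min().round(3)) if m.sum() else "")
E
```

```text
pos [0.4919 0.0478 0.2286] rot [-3.142 -0.     0.116] t 23.05 F [ 1.2 -0.3 -0.2]
TURN total [-0. -0. -0.] SHIFT after turn [ 2.013 -9.559 -0.257]  before turn [ 2.008 -9.56  -0.256]
161 ((513.263671875, 291.08843994140625), (40.67784118652344, 44.374549865722656), 0.5497573018074036)
0.01 28 (np.float64(0.485), np.float64(0.533), np.float64(0.265))
0.02 30 (np.float64(0.485), np.float64(0.533), np.float64(0.264))
0.03 30 (np.float64(0.485), np.float64(0.534), np.float64(0.263))
0.04 33 (np.float64(0.486), np.float64(0.535), np.float64(0.264))
0.05 32 (np.float64(0.487), np.float64(0.537), np.float64(0.264))
0.06 37 (np.float64(0.484), np.float64(0.537), np.float64(0.265))
0.07 31 (np.float64(0.485), np.float64(0.532), np.float64(0.265))
0.08 35 (np.float64(0.49), np.float64(0.533), np.float64(0.262))
0.09 27 (np.float64(0.489), np.float64(0.528), np.float64(0.268))
0.1 64 (np.float64(0.49), np.float64(0.531), np.float64(0.267))
```

Emit:
{"name": "send_rows", "arguments": {
  "plan": [
    [[0.19,-0.95,0],[0,0,0]],
    [[0.19,-0.95,0],[0,0,0]],
    [[0.19,-0.95,0],[0,0,0]],
    [[0.19,-0.95,0],[0,0,0]],
    [[0.19,-0.95,0],[0,0,0]],
    [[0.19,-0.95,0],[0,0,0]],
    [[0.19,-0.95,0],[0,0,0]],
    [[0.19,-0.95,0],[0,0,0]],
    [[0.19,-0.95,0],[0,0,0]],
    [[0.19,-0.95,0],[0,0,0]]
  ]
}}

```text
time: 24.35
tool_pos: [0.5117, 0.2888, 0.2285]
tool_rot: [3.142, 0.0, 0.116]
contact_force: [0.4, 0.1, 0.9]
opening: 0.0829
grip_force: 0.0
```

Emit:
{"name": "send_rows", "arguments": {
  "plan": [
    [[0,0,0.9],[0,0,0]],
    [[0,0,0.9],[0,0,0]],
    [[0,0,0.9],[0,0,0]],
    [[0,0,0.9],[0,0,0]],
    [[0,0,0.8],[0,0,0]],
    [[0,0,0.8],[0,0,0]],
    [[0,0,0.8],[0,0,0]],
    [[0,0,0.8],[0,0,0]],
    [[0,0,0],[0,0,0]],
    [[0,0,0],[0,0,0]]
  ]
}}

```text
time: 25.6
tool_pos: [0.5122, 0.2884, 0.0593]
tool_rot: [-3.141, -0.001, 0.116]
contact_force: [-0.8, -0.2, 0.0]
opening: 0.0825
grip_force: 0.0
```

Emit:
{"name": "send_rows", "arguments": {
  "plan": [
    [[0,0,0],[0,0,0]],
    [[0,0,0],[0,0,0]],
    [[0,0,0],[0,0,0]],
    [[0,0,0],[0,0,0]],
    [[0,0,0],[0,0,0]],
    [[0,0,0],[0,0,0]],
    [[0,0,0],[0,0,0]],
    [[0,0,0],[0,0,0]],
    [[0,0,-0.2],[0,0,0]],
    [[0,0,-0.5],[0,0,0]]
  ],
  "gripper": -1,
  "force": 30
}}

```text
time: 26.85
tool_pos: [0.5109, 0.2879, 0.0756]
tool_rot: [3.141, 0.002, 0.116]
contact_force: [-0.8, 0.0, -0.3]
opening: 0.0498
grip_force: 29.8
```

```bash
python3 - <<'E'
from h import *
a=cv2.imread("pics/top0.png"); im,W=look("side","side8")
A=cv2.resize(a[110:300,410:640],(480,396),interpolation=cv2.INTER_CUBIC); B=cv2.resize(im[110:242,230:330],(300,396),interpolation=cv2.INTER_CUBIC)
cv2.imwrite("pics/c8.png",np.hstack([A,B])); plan([.605,.003,.25],.117)
W=np.load("pics/side0.npz")["W"]
m=(W[...,2]>.02)&(W[...,2]<.12)&(W[...,0]>.46)&(W[...,0]<.56)&(W[...,1]>.23)&(W[...,1]<.33)
# width in pixels along view perpendicular
K,D,R,t=cal("side")
for lo,hi in((.02,.06),(.06,.08),(.085,.1)):
    mm=m&(W[...,2]>lo)&(W[...,2]<hi); r=np.unique(np.where(mm)[0]); w=[np.ptp(np.where(mm[i])[0])+1 for i in r]; dep=(W[mm]@R.T+t)[:,2].mean(); print(lo,np.median(w)*dep/K[0,0]*1000)
E
```

```text
pos [0.5123 0.2885 0.078 ] rot [-3.141e+00 -2.000e-03  1.160e-01] t 26.9 F [0.7 1.2 0.1]
TURN total [-0.    -0.001 -0.   ] SHIFT after turn [ 2.35  11.776 -6.881]  before turn [ 2.368 11.773 -6.881]
0.02 51.33752005335108
0.06 43.4989505883029
0.085 32.372341024604395
```

View pics/c8.png

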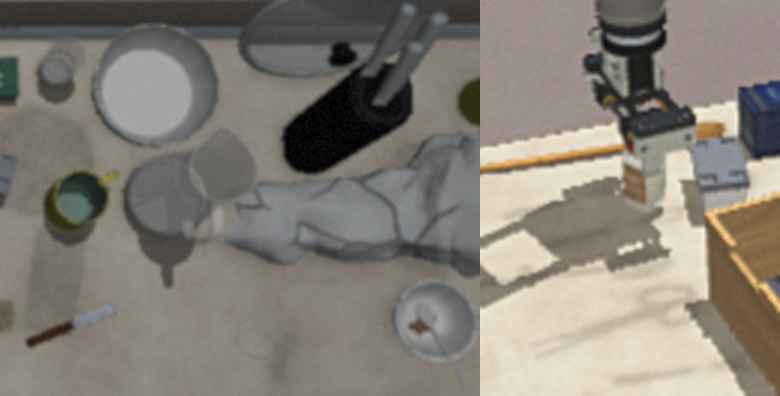

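The jar hangs straight in the fingers at crop (640,180). The right side of the surface shows only kitchenware and no other listed jar. I'm carrying it over the chest.

Emit:
{"name": "send_rows", "arguments": {
  "plan": [
    [[0,0,-1],[0,0,0]],
    [[0,0,-1],[0,0,0]],
    [[0,0,-1],[0,0,0]],
    [[0,0,-1],[0,0,0]],
    [[0,0.5,-1],[0,0,0]],
    [[0.2,1,-0.8],[0,0,0]],
    [[0.2,1,0],[0,0,0]],
    [[0.2,1,0],[0,0,0]],
    [[0.2,1,0],[0,0,0]],
    [[0.2,1,0],[0,0,0]]
  ]
}}

```text
time: 28.15
tool_pos: [0.5526, 0.1538, 0.2214]
tool_rot: [3.142, -0.0, 0.116]
contact_force: [0.3, 0.2, -1.7]
opening: 0.0495
grip_force: 29.8
```

Emit:
{"name": "send_rows", "arguments": {
  "plan": [
    [[0.2,1,0],[0,0,0]],
    [[0.2,1,0],[0,0,0]],
    [[0.2,1,0],[0,0,0]],
    [[0.2,1,0],[0,0,0]],
    [[0.2,1,0],[0,0,0]],
    [[0.2,1,0],[0,0,0]],
    [[0.15,0.3,0],[0,0,0]],
    [[0,0,0],[0,0,0]],
    [[0,0,0],[0,0,0]],
    [[0,0,0],[0,0,0]]
  ]
}}

```text
time: 29.4
tool_pos: [0.6041, 0.0031, 0.2211]
tool_rot: [-3.141, -0.0, 0.118]
contact_force: [0.7, 0.9, -0.3]
opening: 0.0495
grip_force: 29.8
```

```bash
python3 - <<'E'
from h import *
plan([.607,.003,.069],.117); o=robot.observe()
im,W=look("side","t")
x,y,z=o["tool_pos"]; m=(abs(W[...,0]-x)<.04)&(abs(W[...,1]-y)<.04)&(W[...,2]<z+.0)&(W[...,2]>.13); q=W[m]; print(m.sum(),q.min(0),q.max(0), "bottom rel", q[:,2].min()-z)
E
```

```text
pos [0.6041 0.0031 0.2211] rot [-3.141 -0.     0.118] t 29.4 F [ 0.7  0.9 -0.3]
TURN total [-0. -0.  0.] SHIFT after turn [0.116 0.017 6.084]  before turn [0.115 0.019 6.084]
224 [ 0.57846542 -0.02664486  0.16181146] [0.63234469 0.00650882 0.22102516] bottom rel -0.0592861723745883
```

Emit:
{"name": "send_rows", "arguments": {
  "plan": [
    [[0.1,0,0.8],[0,0,0]],
    [[0,0,0.9],[0,0,0]],
    [[0,0,0.9],[0,0,0]],
    [[0,0,0.9],[0,0,0]],
    [[0,0,0.9],[0,0,0]],
    [[0,0,0.9],[0,0,0]],
    [[0,0,0.5],[0,0,0]],
    [[0,0,0.2],[0,0,0]],
    [[0,0,0.1],[0,0,0]],
    [[0,0,0.05],[0,0,0]]
  ]
}}

```text
time: 30.7
tool_pos: [0.6072, 0.0025, 0.0678]
tool_rot: [3.141, -0.001, 0.116]
contact_force: [0.8, -0.2, -1.2]
opening: 0.0493
grip_force: 29.8
```

Emit:
{"name": "send_rows", "arguments": {
  "plan": [
    [[0,0,0],[0,0,0]],
    [[0,0,0],[0,0,0]],
    [[0,0,0],[0,0,0]],
    [[0,0,0],[0,0,0]],
    [[0,0,0],[0,0,0]],
    [[0,0,-0.5],[0,0,0]],
    [[0,0,-1],[0,0,0]],
    [[0,0,-1],[0,0,0]],
    [[0,0,-1],[0,0,0]],
    [[0,0,-1],[0,0,0]]
  ],
  "gripper": 0.7
}}

```text
time: 31.95
tool_pos: [0.6068, 0.0025, 0.1816]
tool_rot: [3.141, -0.001, 0.116]
contact_force: [-0.1, -0.3, 0.3]
opening: 0.0783
grip_force: 0.0
```

Emit:
{"name": "send_rows", "arguments": {
  "plan": [
    [[0,0,-1],[0,0,0]],
    [[0,0,-1],[0,0,0]],
    [[0,0,-1],[0,0,0]],
    [[0,0,-1],[0,0,0]],
    [[0,0,-0.8],[0,0,0]],
    [[1,0,0],[0,0,0]],
    [[1,0,0],[0,0,0]],
    [[1,0,0],[0,0,0]],
    [[1,0,0],[0,0,0]],
    [[1,0,0],[0,0,0]]
  ],
  "gripper": -1
}}

```text
time: 33.2
tool_pos: [0.7314, 0.0171, 0.3009]
tool_rot: [3.141, -0.001, 0.116]
contact_force: [-0.8, -0.7, -0.4]
opening: 0.0006
grip_force: 0.0
```

```bash
python3 - <<'E'
from h import *
lid(); W=np.load("pics/t.npz")["W"]; im=np.load("pics/t.npz")["im"]
m=(W[...,2]>.06)&(W[...,2]<.12)&(abs(W[...,0]-.607)<.045)&(abs(W[...,1]-.003)<.06); q=W[m]; print("jar",m.sum(),q.max(0),q.min(0),q[q[:,2]>.1].mean(0))
cv2.imwrite("pics/c9.png",cv2.resize(im[79:269,208:408],(620,589),interpolation=cv2.INTER_CUBIC))
o=robot.observe()["tool_pos"]; c,s=np.cos(.117),np.sin(.117); print("chest X,Y",(o[0]-.615)*c+(o[1]-.004)*s,-(o[0]-.615)*s+(o[1]-.004)*c)
E
```

```text
[0.7314 0.0171 0.3009] [-0.8 -0.7 -0.4] [-0.07  0.11 -0.01]
-0.1 437 top z 0.41 x there 0.088 low x 0.069
-0.07 944 top z 0.658 x there 0.088 low x 0.07
0.04 651 top z 0.645 x there 0.089 low x 0.069
0.07 317 top z 0.632 x there -0.017 low x 0.068
jar 276 [0.62816946 0.02676263 0.1162    ] [ 0.57980208 -0.0220871   0.0600968 ] [6.04851927e-01 3.13043504e-04 1.10604368e-01]
chest X,Y 0.11897563686523194 -0.00047499826326550566
```

View pics/c9.png

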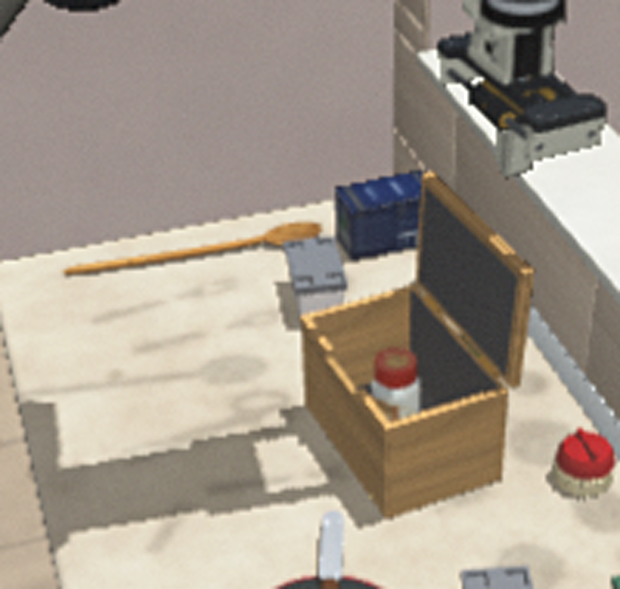

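The jar stands upright inside, with its cap below the rim. I'm reaching behind the lid and drawing it forward.

Emit:
{"name": "send_rows", "arguments": {
  "plan": [
    [[0,0,0.8],[0,0,0]],
    [[0,0,0.8],[0,0,0]],
    [[0,0,0.8],[0,0,0]],
    [[-0.4,0,0],[0,0,0]],
    [[-0.4,0,0],[0,0,0]],
    [[-0.4,0,0],[0,0,0]],
    [[-0.4,0,0],[0,0,0]],
    [[-0.4,0,0],[0,0,0]],
    [[-0.4,0,0],[0,0,0]],
    [[-0.4,0,0],[0,0,0]]
  ]
}}

```text
time: 34.5
tool_pos: [0.6611, 0.0089, 0.2405]
tool_rot: [3.141, -0.002, 0.116]
contact_force: [1.8, -0.4, -0.2]
opening: 0.0005
grip_force: 0.9
```

Emit:
{"name": "send_rows", "arguments": {
  "plan": [
    [[-0.4,0,0.1],[0,0,0]],
    [[-0.4,0,0.1],[0,0,0]],
    [[-0.4,0,0.15],[0,0,0]],
    [[-0.4,0,0.2],[0,0,0]],
    [[-0.4,0,0.25],[0,0,0]],
    [[-0.3,0,0.3],[0,0,0]],
    [[-0.3,0,0.3],[0,0,0]],
    [[-0.3,0,0.3],[0,0,0]],
    [[-0.3,0,0.3],[0,0,0]],
    [[-0.2,0,0.3],[0,0,0]]
  ]
}}

```text
time: 35.75
tool_pos: [0.5765, -0.001, 0.1817]
tool_rot: [-3.141, 0.0, 0.116]
contact_force: [1.5, 1.3, 1.1]
opening: 0.0003
grip_force: 0.5
```

```bash
python3 - <<'E'
from h import *
im=lid(); cv2.imwrite("pics/c10.png",cv2.resize(im[79:269,208:408],(620,589),interpolation=cv2.INTER_CUBIC))
o=robot.observe()["tool_pos"]; c,s=np.cos(.117),np.sin(.117); print("chest X,Y",(o[0]-.615)*c+(o[1]-.004)*s,-(o[0]-.615)*s+(o[1]-.004)*c)
E
```

```text
[ 0.5765 -0.001   0.1817] [1.5 1.3 1.1] [-0.07 -0.03 -0.02]
-0.1 735 top z 0.506 x there -0.039 low x 0.029
-0.07 1170 top z 0.542 x there -0.055 low x -0.002
0.04 314 top z 0.544 x there -0.031 low x -0.051
0.07 147 top z 0.29 x there -0.062 low x -0.035
chest X,Y -0.039752202193957226 -0.00036326043017639344
```

View pics/c10.png

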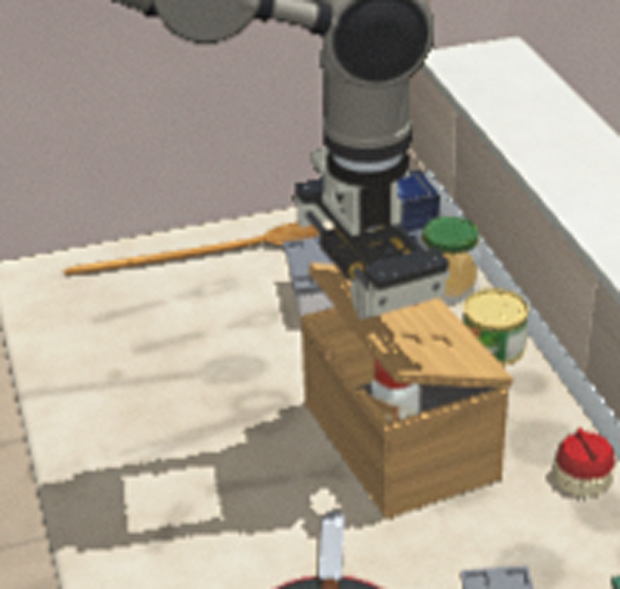

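The lid is about 20° from shut and following the fingers. I'm pressing it down.

Emit:
{"name": "send_rows", "arguments": {
  "plan": [
    [[-0.1,0,0.2],[0,0,0]],
    [[-0.1,0,0.2],[0,0,0]],
    [[-0.1,0,0.2],[0,0,0]],
    [[-0.1,0,0.2],[0,0,0]],
    [[-0.1,0,0.2],[0,0,0]],
    [[0,0,0.2],[0,0,0]],
    [[0,0,0.2],[0,0,0]],
    [[0,0,0.2],[0,0,0]],
    [[0,0,0.2],[0,0,0]],
    [[0,0,0.1],[0,0,0]]
  ]
}}

```text
time: 37.05
tool_pos: [0.5644, -0.0024, 0.1342]
tool_rot: [-3.141, 0.001, 0.116]
contact_force: [-1.3, -0.8, 2.8]
opening: 0.0005
grip_force: 1.4
```

```bash
python3 -c "
from h import *
plan([.5645,-.002,.132],.117)"
```

```text
pos [ 0.5644 -0.0024  0.1342] rot [-3.141e+00  1.000e-03  1.160e-01] t 37.05 F [-1.3 -0.8  2.8]
TURN total [-0.  0. -0.] SHIFT after turn [ 0.007 -0.016  0.09 ]  before turn [ 0.007 -0.016  0.09 ]
```

Emit:
{"name": "send_rows", "arguments": {
  "plan": [
    [[0,0,0.02],[0,0,0]],
    [[0,0,0.02],[0,0,0]],
    [[0,0,0.02],[0,0,0]],
    [[0,0,0.02],[0,0,0]],
    [[0,0,0.02],[0,0,0]],
    [[0,0,0.01],[0,0,0]],
    [[0,0,0],[0,0,0]],
    [[0,0,0],[0,0,0]],
    [[0,0,0],[0,0,0]],
    [[0,0,0],[0,0,0]]
  ]
}}

```text
time: 38.3
tool_pos: [0.5645, -0.0024, 0.1341]
tool_rot: [3.141, -0.001, 0.117]
contact_force: [-7.0, 0.8, 15.4]
opening: 0.0005
grip_force: 7.8
```

Emit:
{"name": "send_rows", "arguments": {
  "plan": [
    [[0,0,-0.5],[0,0,0]],
    [[0,0,-1],[0,0,0]],
    [[0,0,-1],[0,0,0]],
    [[0,0,-1],[0,0,0]],
    [[0,0,-1],[0,0,-0.1]],
    [[-1,0,0],[0,0,-0.1]],
    [[-1,0,0],[0,0,-0.1]],
    [[-1,0,0],[0,0,-0.1]],
    [[-1,0,0],[0,0,-0.1]],
    [[-1,0,0],[0,0,-0.1]]
  ],
  "gripper": 0.9
}}

```text
time: 39.55
tool_pos: [0.4627, -0.0705, 0.2449]
tool_rot: [3.141, -0.0, 1.064]
contact_force: [-0.1, -0.9, -0.1]
opening: 0.0866
grip_force: 0.0
```

```bash
cat > fit.py <<'E'
from h import *
from scipy.optimize import minimize
def fit(views,w,d,ztop,x0,tol=.012):
    """views: list of (name,W). rectangle w (own x) by d (own y), top at ztop; pose x,y,yaw"""
    obs=[]
    for n,W in views:
        near=(np.hypot(W[...,0]-x0[0],W[...,1]-x0[1])<.16)
        obs.append((n,(near&(W[...,2]>ztop-tol)&(W[...,2]<ztop+tol)).astype(np.uint8)))
    def cost(p,full=False):
        c,s=np.cos(p[2]),np.sin(p[2]); r=[]
        P=[[p[0]+c*a-s*b,p[1]+s*a+c*b,ztop] for a,b in((-w/2,-d/2),(w/2,-d/2),(w/2,d/2),(-w/2,d/2))]
        for n,o in obs:
            u=proj(n,P); m=np.zeros((1600,2560),np.uint8); cv2.fillConvexPoly(m,np.round((u*4+1.5)*16).astype(np.int32),255,shift=4)
            m=cv2.resize(m,(640,400),interpolation=cv2.INTER_AREA)/255.; r.append(1-(m*o).sum()/(np.maximum(m,o).sum()))
        return r if full else sum(r)
    b=minimize(cost,x0,method="Nelder-Mead",options=dict(initial_simplex=[x0]+[list(np.array(x0)+v) for v in((.006,0,0),(0,.006,0),(0,0,.05))],xatol=1e-4,fatol=1e-5))
    return b.x.round(4),np.round(cost(b.x,True),3)
E
python3 - <<'E'
from fit import *
plan([.609,.288,.15],1.426)
V0=[(n,np.load(f"pics/{n}0.npz")["W"]) for n in("top","side")]
V1=[(n,look(n,n+"9")[1]) for n in("top","side")]
for vs in(V0,V0[:1],V0[1:]): print("lid",fit(vs,.136,.206,.134,[.615,.004,.117],.007))
print("lid now side",fit(V1[1:],.136,.206,.134,[.615,.004,.117],.007))
for k,V in((0,V0),(1,V1)):
  for nm,x0 in(("L",[.608,.287,-.145]),("R",[.601,-.300,-.24])):
    for vs in(V,V[:1],V[1:]): print(k,nm,fit(vs,.062,.104,.058,x0,.009))
E
```

```text
pos [ 0.4627 -0.0705  0.2449] rot [ 3.141 -0.     1.064] t 39.55 F [-0.1 -0.9 -0.1]
TURN total [ 0.001 -0.    -0.23 ] SHIFT after turn [15.032  3.722  3.795]  before turn [15.376 -1.839  3.799]
lid (array([0.6136, 0.006 , 0.12  ]), array([0.097, 0.08 ]))
lid (array([0.6157, 0.0074, 0.1188]), array([0.075]))
lid (array([0.6118, 0.0033, 0.1176]), array([0.058]))
lid now side (array([0.6119, 0.0026, 0.1241]), array([0.096]))
0 L (array([ 0.607 ,  0.2857, -0.1567]), array([0.225, 0.522]))
0 L (array([ 0.6082,  0.2862, -0.1483]), array([0.214]))
0 L (array([ 0.6035,  0.2803, -0.1493]), array([0.484]))
0 R (array([ 0.6002, -0.2998, -0.2506]), array([0.154, 0.26 ]))
0 R (array([ 0.6014, -0.2992, -0.2456]), array([0.142]))
0 R (array([ 0.598 , -0.3033, -0.2453]), array([0.223]))
1 L (array([ 0.6076,  0.2864, -0.1523]), array([0.197, 0.862]))
1 L (array([ 0.6083,  0.2866, -0.1499]), array([0.194]))
1 L (array([0.5934, 0.2687, 0.0165]), array([0.809]))
1 R (array([ 0.6003, -0.2999, -0.2476]), array([0.151, 0.257]))
1 R (array([ 0.6015, -0.299 , -0.2515]), array([0.135]))
1 R (array([ 0.5983, -0.3024, -0.2484]), array([0.223]))
```

Emit:
{"name": "send_rows", "arguments": {
  "plan": [
    [[0,0,0],[0,0,-0.114]],
    [[0,0,0],[0,0,-0.114]],
    [[0.94,0.23,0],[0,0,0]],
    [[0.94,0.23,0],[0,0,0]],
    [[0.94,0.23,0],[0,0,0]],
    [[0.94,0.23,0],[0,0,0]],
    [[0.94,0.23,0],[0,0,0]],
    [[0.94,0.23,0],[0,0,0]],
    [[0.94,0.23,0],[0,0,0]],
    [[0.94,0.23,0],[0,0,0]]
  ]
}}

```text
time: 40.9
tool_pos: [0.5381, 0.1103, 0.2445]
tool_rot: [3.141, -0.001, 1.414]
contact_force: [0.4, -0.5, -0.4]
opening: 0.0873
grip_force: 0.0
```

```bash
python3 - <<'E'
from fit import *
plan([.607,.2858,.034],1.421)
V=[("top",look("top")[1])]
print(fit(V,.062,.104,.058,[.608,.2865,-.15],.009))
E
```

```text
pos [0.5381 0.1103 0.2445] rot [ 3.141e+00 -1.000e-03  1.414e+00] t 40.9 F [ 0.4 -0.5 -0.4]
TURN total [ 0.    -0.    -0.004] SHIFT after turn [7.352 1.678 8.422]  before turn [7.358 1.622 8.428]
(array([ 0.6074,  0.2883, -0.1555]), array([0.663]))
```

Emit:
{"name": "send_rows", "arguments": {
  "plan": [
    [[0.92,0.2,0],[0,0,-0.004]],
    [[0.92,0.21,0],[0,0,0]],
    [[0.92,0.21,0],[0,0,0]],
    [[0.92,0.21,0],[0,0,0]],
    [[0.92,0.21,0],[0,0,0]],
    [[0.92,0.21,0],[0,0,0]],
    [[0.92,0.21,0],[0,0,0]],
    [[0.91,0.21,0],[0,0,0]],
    [[0,0,0.5],[0,0,0]],
    [[0,0,1],[0,0,0]]
  ]
}}

```text
time: 42.2
tool_pos: [0.6059, 0.2842, 0.2066]
tool_rot: [3.14, -0.0, 1.422]
contact_force: [-0.8, -0.9, -0.0]
opening: 0.0872
grip_force: 0.0
```

Emit:
{"name": "send_rows", "arguments": {
  "plan": [
    [[0,0,1],[0,0,0]],
    [[0,0,1],[0,0,0]],
    [[0,0,1],[0,0,0]],
    [[0,0,1],[0,0,0]],
    [[0,0,1],[0,0,0]],
    [[0,0,0.9],[0,0,0]],
    [[0,0,0.6],[0,0,0]],
    [[0,0,0.4],[0,0,0]],
    [[0,0,0],[0,0,0]],
    [[0,0,0],[0,0,0]]
  ]
}}

```text
time: 43.45
tool_pos: [0.6063, 0.2844, 0.0353]
tool_rot: [3.14, -0.001, 1.423]
contact_force: [0.1, 0.4, 1.2]
opening: 0.0872
grip_force: 0.0
```

Emit:
{"name": "send_rows", "arguments": {
  "plan": [
    [[0,0,0],[0,0,0]],
    [[0,0,0],[0,0,0]],
    [[0,0,0],[0,0,0]],
    [[0,0,0],[0,0,0]],
    [[0,0,0],[0,0,0]],
    [[0,0,0],[0,0,0]],
    [[0,0,0],[0,0,0]],
    [[0,0,0],[0,0,0]],
    [[0,0,-0.5],[0,0,0]],
    [[0,0,-0.5],[0,0,0]]
  ],
  "gripper": -1,
  "force": 25
}}

```text
time: 44.7
tool_pos: [0.6054, 0.2842, 0.0598]
tool_rot: [-3.141, 0.0, 1.423]
contact_force: [0.6, 0.2, -2.1]
opening: 0.0616
grip_force: 25.0
```

Emit:
{"name": "send_rows", "arguments": {
  "plan": [
    [[0,0,-1],[0,0,0]],
    [[0,0,-1],[0,0,0]],
    [[0,0,-1],[0,0,0]],
    [[0,0,-1],[0,0,0]],
    [[0,0,-1],[0,0,0]],
    [[0,0,-1],[0,0,0]],
    [[-1,0,0],[0,0,-0.085]],
    [[-1,0,0],[0,0,-0.085]],
    [[-1,0,0],[0,0,0]],
    [[-1,0,0],[0,0,0]]
  ]
}}

```text
time: 45.95
tool_pos: [0.6075, 0.1841, 0.2103]
tool_rot: [3.141, -0.0, 1.691]
contact_force: [0.7, 1.0, -0.8]
opening: 0.0616
grip_force: 25.0
```

```bash
python3 - <<'E'
from fit import *
plan([.6138,.0054,.21],1.69)
o=robot.observe()["tool_pos"]; y=robot.observe()["tool_rot"][2]-np.pi/2; zt=o[2]-.0353+.058
V=[(n,look(n,n+"10")[1]) for n in("top","side")]
for vs in(V,V[:1],V[1:]): 
    p,c=fit(vs,.062,.104,zt,[o[0],o[1],y],.009); d=p[:2]-o[:2]; t=y+np.pi/2; print(p,c,"off along tool x",d@[np.cos(t),np.sin(t)],"tool y",d@[np.sin(t),-np.cos(t)])
E
```

```text
pos [0.6075 0.1841 0.2103] rot [ 3.141 -0.     1.691] t 45.95 F [ 0.7  1.  -0.8]
TURN total [ 0. -0.  0.] SHIFT after turn [-7.129 -0.6    0.011]  before turn [-7.128 -0.605  0.01 ]
[0.608  0.1727 0.1391] [0.783 0.295] off along tool x -0.011416230230704429 tool y -0.000878028000935624
[0.6076 0.1855 0.128 ] [0.772] off along tool x 0.001339836495007129 tool y 0.00025456269706366873
[0.6076 0.1734 0.1393] [0.293] off along tool x -0.010673443233650735 tool y -0.0011915044386593039
```

```bash
python3 - <<'E'
from h import *
W=np.load("pics/side10.npz")["W"]; o=robot.observe(); p=o["tool_pos"]; t=o["tool_rot"][2]; zt=p[2]-.0353+.058
a=(W[...,:2]-p[:2])@[np.cos(t),np.sin(t)]; b=(W[...,:2]-p[:2])@[np.sin(t),-np.cos(t)]
for lo,hi in((-.009,-.002),(-.04,-.015)):
    m=(W[...,2]>zt+lo)&(W[...,2]<zt+hi)&(abs(b)<.02)&(abs(a)<.09); print("tub end",m.sum(),np.percentile(a[m],[1,5,10,25,50]).round(4))
# same for chest right end, top image in side0
W=np.load("pics/side0.npz")["W"]; c=np.array([.6138,.0054]); t=1.69
a=(W[...,:2]-c)@[np.cos(t),np.sin(t)]; b=(W[...,:2]-c)@[np.sin(t),-np.cos(t)]
m=(W[...,2]>.08)&(W[...,2]<.12)&(abs(b)<.04)&(abs(a)<.14); print("chest end (-.103)",m.sum(),np.percentile(a[m],[1,5,25,50]).round(4))
m=(W[...,2]>.125)&(W[...,2]<.132)&(abs(b)<.04)&(abs(a)<.14)&(a<-.08); print("chest lid end",m.sum(),np.percentile(a[m],[1,5,25,50]).round(4))
# front-back via side & front face
for n in("top","side"):
    W=np.load(f"pics/{n}0.npz")["W"]; a=(W[...,:2]-c)@[np.cos(t),np.sin(t)]; b=(W[...,:2]-c)@[np.sin(t),-np.cos(t)]
    m=(W[...,2]>.03)&(W[...,2]<.11)&(abs(a)<.09)&(b<-.05)&(b>-.09); print(n,"front face (-.068)",m.sum(),np.percentile(b[m],[5,25,50,75]).round(4) if m.sum() else "")
    for nm,z in(("R",[.601,-.3,-.248]),):
        pass
E
```

```text
tub end 77 [-0.0527 -0.0515 -0.0507 -0.0478 -0.025 ]
tub end 69 [-0.0522 -0.0508 -0.05   -0.0485 -0.0472]
chest end (-.103) 230 [-0.1044 -0.1034 -0.102  -0.1008]
chest lid end 71 [-0.1041 -0.1024 -0.1009 -0.0989]
top front face (-.068) 211 [-0.066  -0.0655 -0.0652 -0.0648]
side front face (-.068) 467 [-0.0698 -0.0689 -0.0682 -0.0675]
```

Emit:
{"name": "send_rows", "arguments": {
  "plan": [
    [[-0.9,-0.1,0],[0,0,0]],
    [[-0.9,-0.1,0],[0,0,0]],
    [[-0.9,-0.1,0],[0,0,0]],
    [[-0.9,-0.1,0],[0,0,0]],
    [[-0.9,-0.1,0],[0,0,0]],
    [[-0.9,-0.1,0],[0,0,0]],
    [[-0.9,0,0],[0,0,0]],
    [[-0.5,0,0],[0,0,0]],
    [[-0.33,0,0],[0,0,0]],
    [[0,0,0],[0,0,0]]
  ]
}}

```text
time: 47.3
tool_pos: [0.6142, 0.0059, 0.2094]
tool_rot: [-3.142, -0.0, 1.69]
contact_force: [-0.2, -0.2, -1.9]
opening: 0.0617
grip_force: 25.0
```

```bash
python3 - <<'E'
from h import *
plan([.6136,.0054,.166],1.69)
E
```

```text
pos [0.6142 0.0059 0.2094] rot [-3.142 -0.     1.69 ] t 47.3 F [-0.2 -0.2 -1.9]
TURN total [-0. -0. -0.] SHIFT after turn [-0.016 -0.025  1.735]  before turn [-0.017 -0.025  1.735]
```

Emit:
{"name": "send_rows", "arguments": {
  "plan": [
    [[-0.02,-0.02,0.5],[0,0,0]],
    [[0,0,0.5],[0,0,0]],
    [[0,0,0.4],[0,0,0]],
    [[0,0,0.15],[0,0,0]],
    [[0,0,0.06],[0,0,0]],
    [[0,0,0.06],[0,0,0]],
    [[0,0,0.06],[0,0,0]],
    [[0,0,0.04],[0,0,0]],
    [[0,0,0],[0,0,0]],
    [[0,0,0],[0,0,0]]
  ]
}}

```text
time: 48.55
tool_pos: [0.6137, 0.0056, 0.1653]
tool_rot: [3.141, -0.0, 1.69]
contact_force: [0.3, 0.2, -2.5]
opening: 0.0622
grip_force: 25.0
```

There was no contact force down to 4 mm below the lid top, so the feet are in the recesses. I'm releasing.

Emit:
{"name": "send_rows", "arguments": {
  "plan": [
    [[0,0,0.04],[0,0,0]],
    [[0,0,0],[0,0,0]],
    [[0,0,0],[0,0,0]],
    [[0,0,0],[0,0,0]],
    [[0,0,0],[0,0,0]],
    [[0,0,0],[0,0,0]],
    [[0,0,0],[0,0,0]],
    [[0,0,0],[0,0,0]],
    [[0,0,0],[0,0,0]],
    [[0,0,0],[0,0,0]]
  ]
}}

```text
time: 49.8
tool_pos: [0.6136, 0.0056, 0.1642]
tool_rot: [3.142, -0.0, 1.69]
contact_force: [0.7, 1.2, -1.6]
opening: 0.0619
grip_force: 25.0
```

Emit:
{"name": "send_rows", "arguments": {
  "plan": [
    [[0,0,0],[0,0,0]],
    [[0,0,0],[0,0,0]],
    [[0,0,0],[0,0,0]],
    [[0,0,0],[0,0,0]],
    [[0,0,-0.5],[0,0,0]],
    [[0,0,-1],[0,0,0]],
    [[0,0,-1],[0,0,0]],
    [[0,0,-1],[0,0,0]],
    [[-1,0,-0.5],[0,0,0]],
    [[-1,0,0],[0,0,0]]
  ],
  "gripper": 0.9
}}

```text
time: 51.05
tool_pos: [0.6203, -0.0445, 0.2669]
tool_rot: [3.138, 0.001, 1.691]
contact_force: [0.5, 0.0, -0.0]
opening: 0.0875
grip_force: 0.0
```

Emit:
{"name": "send_rows", "arguments": {
  "plan": [
    [[-1,0,0],[0,0,0]],
    [[-1,0,0],[0,0,0]],
    [[-1,0,0],[0,0,0]],
    [[-1,0,0],[0,0,0]],
    [[-1,0,0],[0,0,0]],
    [[-1,0,0],[0,0,0]],
    [[-0.5,0,0],[0,0,0.09]],
    [[0,0,0],[0,0,0.09]],
    [[0,0,0],[0,0,0.055]],
    [[0,0,0],[0,0,0]]
  ]
}}

```text
time: 52.3
tool_pos: [0.6391, -0.2062, 0.264]
tool_rot: [-3.141, -0.0, 1.322]
contact_force: [-0.0, 0.0, 1.1]
opening: 0.0873
grip_force: 0.0
```

```bash
python3 - <<'E'
from fit import *
V=[(n,look(n,n+"11")[1]) for n in("top","side")]
for vs in(V,V[:1],V[1:]): print("R",fit(vs,.062,.104,.058,[.601,-.3,-.248],.009))
for vs in(V,V[:1],V[1:]): print("placed",fit(vs,.062,.104,.187,[.6136,.0054,.119],.009))
for n,W in V:
    m=(abs(W[...,0]-.6136)<.02)&(abs(W[...,1]-.0054)<.03)&(W[...,2]>.16)&(W[...,2]<.21); print(n,"ztop",m.sum(),np.median(W[m][:,2]), np.linalg.lstsq(np.c_[W[m][:,:2],np.ones(m.sum())],W[m][:,2],rcond=None)[0][:2])
plan([.6003,-.2999,.0345],-.248+np.pi/2)
E
```

```text
R (array([ 0.5988, -0.3028, -0.2368]), array([0.485, 0.219]))
R (array([ 0.601 , -0.301 , -0.2639]), array([0.477]))
R (array([ 0.5981, -0.303 , -0.2436]), array([0.216]))
placed (array([0.6131, 0.0083, 0.1191]), array([0.097, 0.383]))
placed (array([0.6142, 0.0089, 0.1198]), array([0.083]))
placed (array([0.6071, 0.003 , 0.1015]), array([0.258]))
top ztop 254 0.18594635003377058 [0.00391865 0.01766668]
side ztop 123 0.1854484000705194 [0.02008681 0.04039559]
pos [ 0.639  -0.2059  0.2641] rot [-3.142 -0.     1.323] t 52.4 F [0.8 0.7 0.1]
TURN total [-0. -0.  0.] SHIFT after turn [-4.025 -0.579  9.184]  before turn [-4.026 -0.579  9.184]
```

Tub one's top measures 0.186, level, so it is seated. The right tub is unmoved, and I'm going for it now.

Emit:
{"name": "send_rows", "arguments": {
  "plan": [
    [[-0.82,-0.12,0],[0,0,0]],
    [[-0.82,-0.12,0],[0,0,0]],
    [[-0.81,-0.12,0],[0,0,0]],
    [[-0.81,-0.11,0],[0,0,0]],
    [[-0.81,-0.11,0.5],[0,0,0]],
    [[0,0,1],[0,0,0]],
    [[0,0,1],[0,0,0]],
    [[0,0,1],[0,0,0]],
    [[0,0,1],[0,0,0]],
    [[0,0,1],[0,0,0]]
  ]
}}

```text
time: 53.65
tool_pos: [0.5991, -0.301, 0.1249]
tool_rot: [-3.141, -0.0, 1.321]
contact_force: [0.0, 0.0, 0.4]
opening: 0.0872
grip_force: 0.0
```

Emit:
{"name": "send_rows", "arguments": {
  "plan": [
    [[0,0,1],[0,0,0]],
    [[0,0,1],[0,0,0]],
    [[0,0,1],[0,0,0]],
    [[0,0,0.4],[0,0,0]],
    [[0,0,0.24],[0,0,0]],
    [[0,0,0],[0,0,0]],
    [[0,0,0],[0,0,0]],
    [[0,0,0],[0,0,0]],
    [[0,0,0],[0,0,0]],
    [[0,0,0],[0,0,0]]
  ]
}}

```text
time: 54.9
tool_pos: [0.5999, -0.3004, 0.0359]
tool_rot: [3.141, 0.0, 1.321]
contact_force: [-0.0, 0.1, 0.2]
opening: 0.0872
grip_force: 0.0
```

Emit:
{"name": "send_rows", "arguments": {
  "plan": [
    [[0,0,0],[0,0,0]],
    [[0,0,0],[0,0,0]],
    [[0,0,0],[0,0,0]],
    [[0,0,0],[0,0,0]],
    [[0,0,0],[0,0,0]],
    [[0,0,0],[0,0,0]],
    [[0,0,0],[0,0,0]],
    [[0,0,0],[0,0,0]],
    [[0,0,-0.5],[0,0,0]],
    [[0,0,-0.5],[0,0,0]]
  ],
  "gripper": -1,
  "force": 25
}}

```text
time: 56.15
tool_pos: [0.5997, -0.3004, 0.0615]
tool_rot: [-3.141, -0.0, 1.321]
contact_force: [-0.5, -0.6, -1.9]
opening: 0.0613
grip_force: 25.0
```

Emit:
{"name": "send_rows", "arguments": {
  "plan": [
    [[0,0,-1],[0,0,0]],
    [[0,0,-1],[0,0,0]],
    [[0,0,-1],[0,0,0]],
    [[0,0,-1],[0,0,0]],
    [[0,0,-1],[0,0,0]],
    [[0,0,-1],[0,0,0]],
    [[0,0,-1],[0,0,0]],
    [[0,0,-1],[0,0,-0.078]],
    [[0,0,-0.2],[0,0,-0.078]],
    [[0,0,0],[0,0,-0.079]]
  ]
}}

```text
time: 57.4
tool_pos: [0.5998, -0.3004, 0.2677]
tool_rot: [3.14, 0.001, 1.694]
contact_force: [-0.6, -0.3, -3.0]
opening: 0.0618
grip_force: 25.0
```

```bash
python3 - <<'E'
from h import *
plan([.6136,.0065,.22],1.69)
_,W=look("side","side12"); o=robot.observe(); p=o["tool_pos"]; t=o["tool_rot"][2]; zt=p[2]-.036+.058
a=(W[...,:2]-p[:2])@[np.cos(t),np.sin(t)]; b=(W[...,:2]-p[:2])@[np.sin(t),-np.cos(t)]
m=(W[...,2]>zt-.04)&(W[...,2]<zt-.015)&(abs(b)<.02)&(abs(a)<.09); print("held end",m.sum(),np.percentile(a[m],[1,5,10,25,50]).round(4))
W=np.load("pics/side11.npz")["W"]; p=np.array([.6136,.0065]); t=1.69
a=(W[...,:2]-p[:2])@[np.cos(t),np.sin(t)]; b=(W[...,:2]-p[:2])@[np.sin(t),-np.cos(t)]
m=(W[...,2]>.147)&(W[...,2]<.172)&(abs(b)<.02)&(abs(a)<.09); print("placed end",m.sum(),np.percentile(a[m],[1,5,10,25,50]).round(4))
E
```

```text
pos [ 0.5998 -0.3004  0.2677] rot [3.140e+00 1.000e-03 1.694e+00] t 57.4 F [-0.6 -0.3 -3. ]
TURN total [0.001 0.001 0.003] SHIFT after turn [12.125  2.008  1.907]  before turn [12.118  2.059  1.893]
held end 108 [-0.05   -0.0494 -0.049  -0.0484 -0.0474]
placed end 77 [-0.0489 -0.0485 -0.0483 -0.0471 -0.0456]
```

Emit:
{"name": "send_rows", "arguments": {
  "plan": [
    [[1,0.2,0],[0,0,0.003]],
    [[1,0.2,0],[0,0,0]],
    [[1,0.2,0],[0,0,0]],
    [[1,0.2,0],[0,0,0]],
    [[1,0.2,0],[0,0,0]],
    [[1,0.2,0],[0,0,0]],
    [[1,0.2,0],[0,0,0]],
    [[1,0.2,0],[0,0,0]],
    [[1,0.2,0],[0,0,0]],
    [[1,0.2,0],[0,0,0]]
  ]
}}

```text
time: 58.7
tool_pos: [0.6206, -0.0443, 0.2659]
tool_rot: [3.141, -0.0, 1.686]
contact_force: [0.7, -0.0, -2.7]
opening: 0.0614
grip_force: 25.0
```

Emit:
{"name": "send_rows", "arguments": {
  "plan": [
    [[1,0,0],[0,0,0]],
    [[0.8,0,0],[0,0,0]],
    [[0.36,0,0],[0,0,0]],
    [[0,0,0.4],[0,0,0]],
    [[0,0,0.4],[0,0,0]],
    [[0,0,0.4],[0,0,0]],
    [[0,0,0.3],[0,0,0]],
    [[0,0,0],[0,0,0]],
    [[0,0,0],[0,0,0]],
    [[0,0,0],[0,0,0]]
  ]
}}

```text
time: 59.95
tool_pos: [0.6147, 0.0073, 0.2287]
tool_rot: [3.141, 0.0, 1.686]
contact_force: [-0.7, 0.0, -1.4]
opening: 0.0615
grip_force: 25.0
```

```bash
python3 - <<'E'
from h import *
plan([.6136,.0073,.218],1.69)
E
```

```text
pos [0.6147 0.0073 0.2287] rot [3.141 0.    1.686] t 59.95 F [-0.7  0.  -1.4]
TURN total [ 0.001  0.    -0.003] SHIFT after turn [ 0.006 -0.044  0.427]  before turn [ 0.006 -0.045  0.427]
```

Emit:
{"name": "send_rows", "arguments": {
  "plan": [
    [[0,-0.04,0.05],[0,0,-0.003]],
    [[0,0,0.06],[0,0,0]],
    [[0,0,0.06],[0,0,0]],
    [[0,0,0.06],[0,0,0]],
    [[0,0,0.06],[0,0,0]],
    [[0,0,0.06],[0,0,0]],
    [[0,0,0.04],[0,0,0]],
    [[0,0,0],[0,0,0]],
    [[0,0,0],[0,0,0]],
    [[0,0,0],[0,0,0]]
  ]
}}

```text
time: 61.2
tool_pos: [0.6136, 0.0072, 0.2186]
tool_rot: [3.141, -0.0, 1.69]
contact_force: [0.3, 0.1, -2.4]
opening: 0.0614
grip_force: 25.0
```

No contact force, so this tub is in its recesses as well. I'm releasing and withdrawing.

Emit:
{"name": "send_rows", "arguments": {
  "plan": [
    [[0,0,0.03],[0,0,0]],
    [[0,0,0],[0,0,0]],
    [[0,0,0],[0,0,0]],
    [[0,0,0],[0,0,0]],
    [[0,0,0],[0,0,0]],
    [[0,0,0],[0,0,0]],
    [[0,0,0],[0,0,0]],
    [[0,0,0],[0,0,0]],
    [[0,0,0],[0,0,0]],
    [[0,0,0],[0,0,0]]
  ]
}}

```text
time: 62.45
tool_pos: [0.6135, 0.0072, 0.2177]
tool_rot: [3.142, -0.0, 1.69]
contact_force: [-0.5, -0.6, -2.3]
opening: 0.0616
grip_force: 25.0
```

Emit:
{"name": "send_rows", "arguments": {
  "plan": [
    [[0,0,0],[0,0,0]],
    [[0,0,0],[0,0,0]],
    [[0,0,0],[0,0,0]],
    [[0,0,0],[0,0,0]],
    [[0,0,-0.4],[0,0,0]],
    [[0,0,-0.8],[0,0,0]],
    [[0,0,-0.8],[0,0,0]],
    [[0,0,-0.8],[0,0,0]],
    [[1,0,0],[0,0,0]],
    [[1,0,0],[0,0,0]]
  ],
  "gripper": 0.9
}}

```text
time: 63.7
tool_pos: [0.6077, 0.0571, 0.2889]
tool_rot: [3.14, 0.0, 1.69]
contact_force: [0.2, 1.6, -0.1]
opening: 0.0874
grip_force: 0.0
```

Emit:
{"name": "send_rows", "arguments": {
  "plan": [
    [[1,0,0],[0,0,0]],
    [[1,0,0],[0,0,0]],
    [[1,0,0],[0,0,0]],
    [[1,0,0],[0,0,0]],
    [[1,-0.5,0],[0,0,0]],
    [[1,-0.5,0],[0,0,0]],
    [[1,-0.5,0],[0,0,0]],
    [[0,-0.5,0],[0,0,0]],
    [[0,0,0],[0,0,0]],
    [[0,0,0],[0,0,0]]
  ]
}}

```text
time: 64.95
tool_pos: [0.5376, 0.2237, 0.2881]
tool_rot: [3.141, 0.0, 1.689]
contact_force: [-0.2, -0.7, -0.2]
opening: 0.0871
grip_force: 0.0
```

```bash
python3 - <<'E'
from fit import *
V=[(n,look(n,n+"13")[1]) for n in("top","side")]
for vs in(V[:1],V[1:]): print("stack",fit(vs,.062,.104,.24,[.6136,.0073,.119],.009))
for n,W in V:
    m=(abs(W[...,0]-.6136)<.02)&(abs(W[...,1]-.0054)<.03)&(W[...,2]>.21)&(W[...,2]<.27); print(n,"ztop",m.sum(),np.median(W[m][:,2]))
    for nm,zz,b in (("kn",(.0225,.045),(.3,.58,-.4,-.1)),("tin",(.048,.07),(.72,.82,.08,.18)),("timer",(.04,.07),(.74,.82,-.15,-.07))):
        m=blobs(n,W,*zz,b); r=cv2.minAreaRect((W[m][:,:2]*1000).astype(np.float32)); print(n,nm,m.sum(),np.round(r[0]),np.round(r[1]),round(r[2],1))
im=cv2.imread("pics/side13.png"); cv2.imwrite("pics/c11.png",cv2.resize(im[120:360,230:450],(550,600),interpolation=cv2.INTER_CUBIC))
E
```

```text
stack (array([0.6141, 0.008 , 0.1207]), array([0.057]))
stack (array([0.6102, 0.0015, 0.136 ]), array([0.13]))
top ztop 271 0.23938290793065128
top kn 161 [ 462. -226.] [106.  18.] 70.6
top tin 388 [776. 129.] [73. 73.] 71.6
top timer 185 [ 774. -112.] [53. 51.] 45.9
side ztop 153 0.238680228648578
side kn 170 [ 457. -228.] [107.  17.] 72.1
side tin 239 [774. 128.] [79. 75.] 45.1
side timer 134 [ 772. -111.] [54. 48.] 85.9
```

View pics/c11.png

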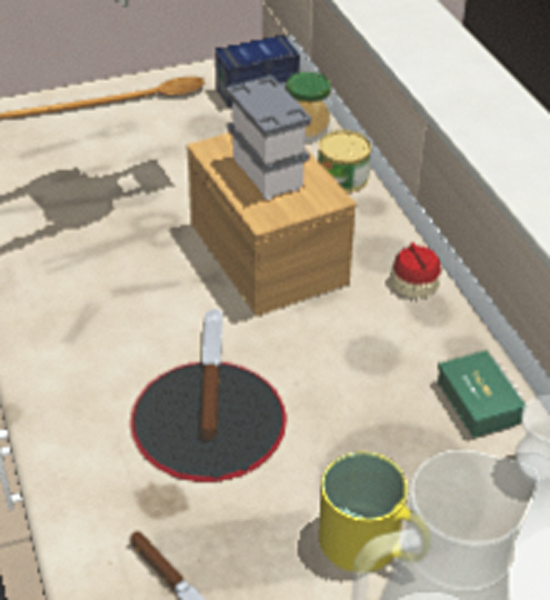

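Both tubs are stacked level, with the top at 0.239 against 0.240 expected. The lid is shut, the knife lies flat on the trivet, and the bystanders haven't moved.

```bash
python3 -c "
from cell import robot
print(robot.hand_in())"
```

```text
the job is handed in; nothing more can be done
None
```

I've handed in the finished job at about 65 s of the 208 s allowed: the chest was prised open with the knife, which is back flat on the trivet. The one spice jar I found (it measured nearer 50 mm across than the listed 45) stands upright inside, the lid is shut with both tubs stacked and seated on it, and the mug, tin and timer are where they were.

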